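# Load the dropper bottles into the divided crate and raise its handle

## Task

Take the two amber dropper bottles out of the sloped stand and set them down gently, upright, one in each of the two empty cells (those with a green pad) of the blue divided crate. When both stand there and are let go, swing the crate's carrying handle up until it stands upright. Leave the loupe and the small tin in their cells and do not disturb the tape roll or the grey screwdriver lying near the work.

Things in the scene. Friction and masses are not known exactly. Their poses are not given: they have to be found in the camera images.
- stand: fixed stand: aluminium base 110x136x6 mm with two grey square pockets 80 mm apart along its y, leaning 26 deg from vertical towards its -x (to the robot). Pockets: 36 mm square inside, walls 3 mm, side walls reach 26 mm above the pocket floor; on the low side a back rest 24 mm wide reaches 61 mm up the bottle. Origin: on the bench, midway between the pockets, z up
- bottle_a: amber glass dropper bottle with black teat, loose, 102 mm tall, 55 to 100 g: round body 32 mm in diameter up to 70 mm, black collar 24 mm in diameter from there to 77 mm, teat 12 mm thick to the top. Origin: centre of its underside; its z runs along the bottle to the teat. Starts leaning in a stand pocket (the one on the stand's +y side)
- bottle_b: second bottle, same as bottle_a; starts in the pocket on the stand's -y side. Between the bottle stand and the crate two fixed soldering-iron stands, under 0.2 m tall, stand on the bench: carry the bottles over them
- crate: blue open crate, fixed to the bench, 50 mm (its x) by 188 mm (its y) and 32 mm high, walls and dividers 4 mm, floor 4 mm thick. Four cells in a row along its own y, centres at y = -69, -23, +23, +69 mm, each 42 x 42 mm inside. Origin: centre of the underside, z up
- pad_1: green disc 38 mm in diameter, 2 mm thick, fixed on the floor in the centre of one empty cell; its origin is at its underside, 4 mm above the bench, so a bottle standing on it has its origin 6 mm above the bench
- pad_2: second green disc, same as pad_1, in the other empty cell
- handle (a joint): hinge of the crate's carrying handle, rad: 0 = leaning out to the crate's +x, 30 deg above level, at a stop; grows as it swings up; 1.047 = upright, at its other stop. Stiff: stays where it is left, 2 to 3 N at the grip moves it. Axis along the crate's y, 24 mm above the crate's origin; the bar is 126 mm from the axis
- handle_grip (a point): middle of the black rubber grip on the handle's bar (grip 14 mm in diameter, 110 mm long along the crate's y); the thin steel bar, 8 mm, goes on either side to the side arms 102 mm from the middle
- loupe: black eye loupe, loose, 36 mm in diameter, 34 mm tall, standing in a crate cell. Origin: centre of its underside
- tinner: small grey open tin, loose, 29 mm in diameter, 12 mm tall, in a crate cell. Origin: centre of its underside
- tape: bystander: roll of amber tape, 67 mm in diameter, 12 mm high, lying flat. Origin: centre of its underside
- driver_grey: bystander: dark grey screwdriver, 13 x 124 x 13 mm, lying. Origin: middle of its underside
There are look-alikes about, which are no part of the job. What is shaped like the bottle_a but red is not meant.

How it is judged:
By the outcome, as a careful person would: the job done as asked, in the order asked, and still so for the second after the job is handed in, with the robot touching nothing.
It also fails if it takes over 72 s, if anything falls off the work surface, if the arm or the gripper's body presses on something with over 40 N, if the wrist force passes 120 N, or if a joint passes its speed limit or range.

## Robot

A 6-joint arm with a two-finger parallel gripper is mounted at the origin on a cart in front of the work surface, level with it; the furniture and walls round the work are solid. World frame = base frame: x ahead of the robot, y to its left, z up, the work surface at z = 0. Lengths are in m, angles in rad, forces in N, time in s.
With the tool pointing down it reaches from about 0.2 to 0.875 m from the base axis. Payload 3.4 kg.
Tool frame: the origin (TCP) lies at the very end of the fingers, on their centre line; the grasp point (between the pads) lies r.grasp_offset behind it (r.grasp_offset is the distance from the TCP to the grasp point, in m); z points along the fingers, y is the line along which they close (so a half turn about z gives the same grasp; the last joint's range is limited). The gripper opens to 94 mm and grips with 3 to 60 N. Pads are 16 mm wide; open, the fingers measure 119 mm over their backs; the gripper's body (75 mm by 177 mm) begins 78 mm behind the grasp point.
Start: joints at [1.042, 0.276, 1.505, -0, 1.361, -0.121], TCP at [0.228, 0.528, 0.205] pointing down, gripper open.
Joint ranges: [-2.89, 2.89], [-0.75, 2.08], [0.22, 2.7], [-1.18, 4.32], [0.11, 2.71], [-2.7, 2.7]. Speed limits (rad/s): [2.57, 2.57, 3.14, 3.14, 3.14, 3.14].

## Interface

Orientations are given as [roll, pitch, yaw] about the fixed x, y, z axes, in that order (R = Rz(yaw) Ry(pitch) Rx(roll)).
In Python, from cell import r gives the robot as it stands.
- The arm moves only by the tool arm_command, never from a script. Its argument "rows" is a list of rows, each a list of 3 entries, a list of its own where there are three numbers: the shift along the tool's x, y, z in units of 40 mm (1.0 is 40 mm), then the turn, a rotation vector about the tool's x, y, z in units of 8 degrees (1.0 is 8 degrees), then the opening, from 0 (shut) to 1 (fully open). A call has exactly 8 rows; each row is the pose to reach, as a shift and turn from the pose commanded when the call began, along the tool's axes at that moment; what a row does not reach only later rows make up. A row lasts 1/10 s, in which the tool goes at most 50 mm and 8.59 degrees, less where a joint would pass 70% of its speed; a pose out of reach is approached as far as the arm can. A call with a gripper value outside its range is refused whole. The fingers move at their own pace and stop on an object; "newtons" is the grip in N (left out, the last holds). Time passes only in rows, so rows that repeat a pose let the fingers close, or fill a call up. It gives the time, the measured TCP pose, the force, the opening and the grip force at its end, in the units of the state.
- r.get_state(): the state, without advancing time (a new reading comes with each control period).
- r.camera(name): name is "scene" or "top" or "wrist"; returns the picture (400x640x3 uint8, red, green, blue); there is no depth.
- r.camera_model(name): a dict with "fx", "fy", "cx", "cy" (pixels), "k1" (the pictures are not rectified: a ray, as slopes to the right and down, at radius r is drawn at 1 + k1 r^2 times it, then the intrinsics apply), "R" (3x3) and "t" (3): a world point X has camera coordinates R X + t. Camera axes: x right, y down, z forward; pixel columns grow to the right and rows downward; lengths in m; the calibration is good to about 2 mm. A picture is of the moment at which its call begins: read the wrist's pose just before it. camera_model takes no time and is no camera call; for the wrist camera it gives the pose at the moment of the call.
- r.sign_off(): hands the job in; it is judged then, once.
The state is a dict: "t": time; "joint_pos": joint angles; "qd": joint speeds; "joint_efforts": joint torques, N m; "tcp_pos": TCP position; "tcp_rot": TCP orientation; "contact_force": force on the tool from outside, world axes, zero at the start; "moment": the same for the moment, N m; "width": finger opening in m; "finger_force": force on a finger pad.
Only numpy, scipy, OpenCV 4.12 (cv2) and the standard library are available. Lean on these libraries where they do the work, as an engineer would, in place of code of your own. Each camera call takes 0.05 s, during which the arm holds its last target. There are 200 camera calls.

## Working session

There is one attempt and no reset: what is moved stays moved. The work goes in short steps, Python scripts to look and compute and a tool call to move; the robot and the scene stay as the last step left them, time stands still between calls to the robot, and variables do not carry over. Pictures are saved under pics/ and viewed, at most 10 in all, crops included, and the job is handed in when it is done.

Besides the shell and the picture viewer there is one more tool, called after "Call:" as name([rows], argument=value, ...), one row to a line, values as JSON. arm_command: Moves the arm, as the interface text tells. Its arguments: {"type":"object","properties":{"rows":{"type":"array"},"newtons":{"type":"number"}},"required":["rows"]}

```bash
mkdir -p pics; ls
python3 - <<'E'
from cell import r
import cv2,numpy as np
print(r.grasp_offset); s=r.get_state(); print({k:np.round(v,3) for k,v in s.items()})
for n in("scene","top"):
    cv2.imwrite(f"pics/{n}0.png",r.camera(n)[:,:,::-1]); m=r.camera_model(n); print(n,{k:np.round(v,3).tolist() for k,v in m.items()})
E
```

```text
pics
0.0188
{'t': np.float64(0.0), 'joint_pos': array([ 1.042,  0.277,  1.506,  0.   ,  1.361, -0.121]), 'qd': array([-0.001,  0.   ,  0.001, -0.001,  0.   , -0.   ]), 'joint_efforts': array([-2.0000e-03, -4.0459e+01, -2.3722e+01,  7.0000e-02,  3.4000e-02,
       -0.0000e+00]), 'tcp_pos': array([0.228, 0.527, 0.205]), 'tcp_rot': array([-3.14 , -0.   ,  2.734]), 'contact_force': array([ 0.704,  0.511, -0.068]), 'moment': array([-0.008,  0.016,  0.059]), 'finger_force': np.float64(0.0), 'width': np.float64(0.094)}
scene {'fx': 514.646, 'fy': 514.646, 'cx': 310.426, 'cy': 198.135, 'k1': 0.01, 'R': [[-0.479, -0.877, -0.019], [-0.444, 0.261, -0.857], [0.757, -0.403, -0.515]], 't': [0.267, 0.285, 1.489]}
top {'fx': 503.13, 'fy': 503.13, 'cx': 314.267, 'cy': 194.104, 'k1': 0.045, 'R': [[-0.153, -0.988, -0.012], [-0.894, 0.144, -0.424], [0.421, -0.054, -0.906]], 't': [0.092, 0.474, 1.819]}
```

View pics/scene0.png

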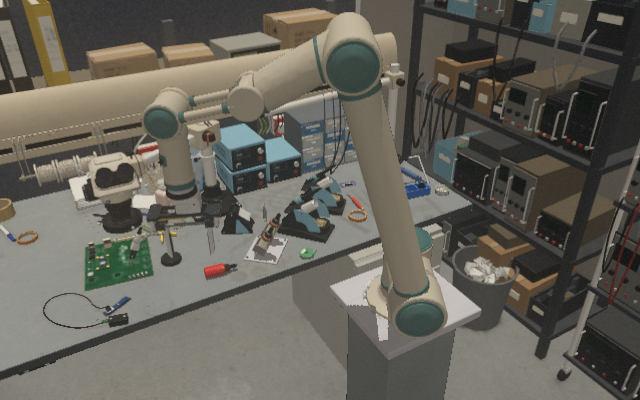

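View pics/top0.png

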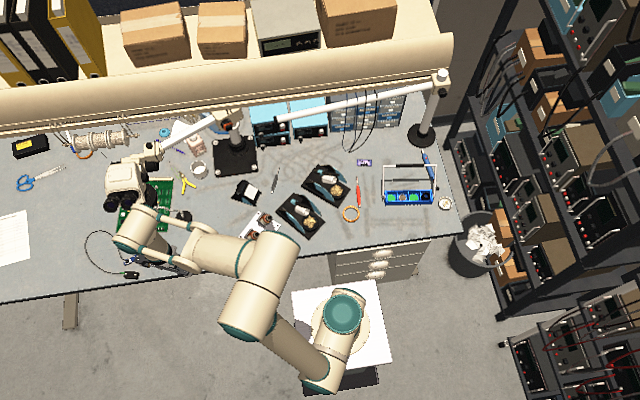

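Scene: the stand with amber bottles is at about (268,240), the red look-alike lies at (220,270), and the crate is at (415,188). Top: crate at (408,198) with its handle leaning to the far side, stand at (262,225) partly hidden by the arm, tape at (350,213).

```bash
cat > h.py <<'E'
from cell import r
import cv2,numpy as np
from scipy.spatial.transform import Rotation as Ro
def ray(m,u,v):
    d=np.array([(u-m["cx"])/m["fx"],(v-m["cy"])/m["fy"]]);s=d.copy()
    for _ in range(10): s=d/(1+m["k1"]*(s@s))
    R=np.array(m["R"]);return -R.T@m["t"],R.T@np.r_[s,1]
def hit(m,u,v,z=0.):
    c,d=ray(m,u,v);return c+d*(z-c[2])/d[2]
def proj(m,X):
    p=np.array(m["R"])@X+m["t"];s=p[:2]/p[2];s=s*(1+m["k1"]*(s@s))
    return s*[m["fx"],m["fy"]]+[m["cx"],m["cy"]]
def move(pos,R):
    "shift/turn in tool units from current (measured) pose to target"
    s=r.get_state();A=Ro.from_euler("xyz",s["tcp_rot"])
    return np.round(A.inv().apply(pos-s["tcp_pos"])/.04,2),np.round(np.degrees((A.inv()*R).as_rotvec())/8,2)
E
python3 - <<'E'
from h import *
t=cv2.imread("pics/top0.png");s=cv2.imread("pics/scene0.png")
f=lambda i,x,y,w,h,k:cv2.resize(i[y:y+h,x:x+w],None,fx=k,fy=k,interpolation=cv2.INTER_CUBIC)
a=f(t,370,150,80,60,5);b=f(t,225,190,80,60,5);c=f(s,230,200,80,60,5);d=f(s,390,150,80,60,5)
cv2.imwrite("pics/c0.png",np.vstack([np.hstack([a,b]),np.hstack([c,d])]))
m=r.camera_model("top")
for u,v in((408,198),(350,213),(262,225),(327,185),(305,215),(358,190)):print(u,v,hit(m,u,v,.0).round(3))
m=r.camera_model("scene")
for u,v in((266,250),(220,270)):print(u,v,hit(m,u,v,.0).round(3))
w=r.camera_model("wrist");print({k:np.round(v,3).tolist() for k,v in w.items()})
s=r.get_state();A=Ro.from_euler("xyz",s["tcp_rot"]).as_matrix();R=np.array(w["R"]);print((R@A).round(3),(A.T@(-R.T@w["t"]-s["tcp_pos"])).round(3))
E
```

```text
408 198 [ 0.455 -0.359  0.   ]
350 213 [ 0.427 -0.117  0.   ]
262 225 [0.431 0.236 0.   ]
327 185 [ 0.564 -0.047  0.   ]
305 215 [0.447 0.062 0.   ]
358 190 [ 0.522 -0.167  0.   ]
266 250 [0.404 0.25  0.   ]
220 270 [0.381 0.418 0.   ]
{'fx': 354.045, 'fy': 354.045, 'cx': 323.426, 'cy': 200.993, 'k1': -0.075, 'R': [[0.396, 0.918, -0.002], [0.889, -0.383, 0.25], [0.229, -0.101, -0.968]], 't': [-0.573, -0.026, 0.391]}
[[ 0.     1.    -0.   ]
 [-0.968  0.    -0.25 ]
 [-0.25   0.     0.968]] [ 0.073 -0.001 -0.18 ]
```

View pics/c0.png

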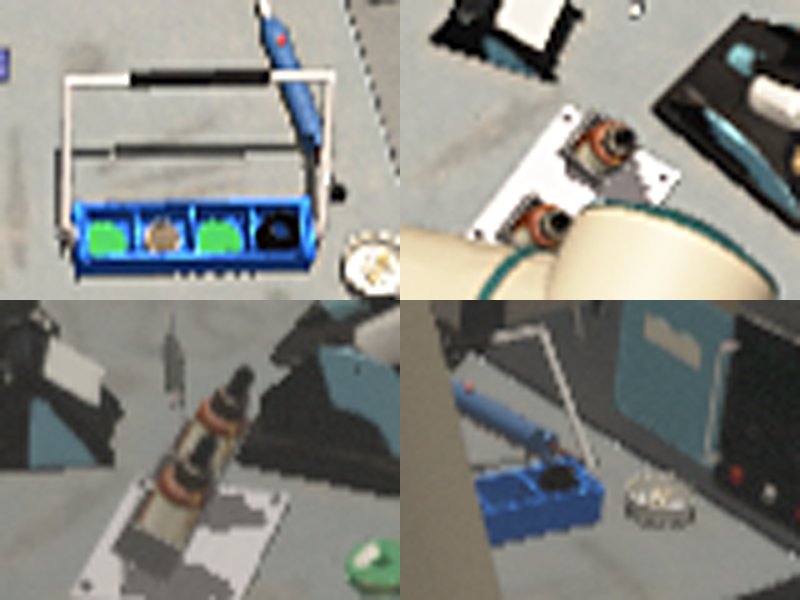

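Crop: crate cells from left (+y) are pad, tin, pad, loupe, with the handle leaning away from the robot. The amber bottles in the white stand are at top pixels (345..)/5, roughly (346,..)→(262,216) and (254,231). They are the ones meant; the red one lies elsewhere. Next I estimate the stand and crate pose.

Run:
```python
from h import *
m=r.camera_model("top");g=lambda u,v,z,n="":print(n,hit(m,u,v,z).round(3))
for u,v in((258.6,211),(239,237.4),(281,225.6)):g(u,v,.006,"base")
g(385,190.6,.032,"crate far L");g(432.4,189.4,.032,"far R");g(385.6,205,0,"near L bottom");g(432,204,0,"near R bottom")
g(410,165.5,.087,"grip")
m=r.camera_model("scene")
for u,v in((257,236),(288,238),(244.4,259.6)):g(u,v,.006,"sc base")
```

```text
base [0.49  0.242 0.006]
base [0.391 0.329 0.006]
base [0.414 0.162 0.006]
crate far L [ 0.487 -0.268  0.032]
far R [ 0.463 -0.455  0.032]
near L bottom [ 0.439 -0.264  0.   ]
near R bottom [ 0.414 -0.447  0.   ]
grip [ 0.555 -0.377  0.087]
sc base [0.484 0.246 0.006]
sc base [0.421 0.16  0.006]
sc base [0.384 0.334 0.006]
```

```bash
cat >> h.py <<'E'
th=np.radians(26)
def tooltilt(yaw,tilt=th):
    "tool y = stand y, tool z leaning down towards stand +x"
    x=np.array([np.cos(yaw),np.sin(yaw),0]);y=np.array([-x[1],x[0],0]);z=np.sin(tilt)*x-np.cos(tilt)*np.array([0,0,1])
    return Ro.from_matrix(np.c_[np.cross(y,z),y,z])
E
python3 - <<'E'
from h import *
R=tooltilt(np.radians(49));z=R.as_matrix()[:,2]
p=np.array([.403,.246,.02])-.17*z;print(p,*move(p,R))
E
```

```text
[0.35410845 0.18975671 0.17279499] [-6.25 -6.5   0.81] [-2.06 -2.81 -8.88]
```

Call:
arm_command([
  [[-6.25,-6.5,0.8],[-2.06,-2.81,-8.88],1],
  [[-6.25,-6.5,0.8],[-2.06,-2.81,-8.88],1],
  [[-6.25,-6.5,0.8],[-2.06,-2.81,-8.88],1],
  [[-6.25,-6.5,0.8],[-2.06,-2.81,-8.88],1],
  [[-6.25,-6.5,0.8],[-2.06,-2.81,-8.88],1],
  [[-6.25,-6.5,0.8],[-2.06,-2.81,-8.88],1],
  [[-6.25,-6.5,0.8],[-2.06,-2.81,-8.88],1],
  [[-6.25,-6.5,0.8],[-2.06,-2.81,-8.88],1],
])

```text
t: 0.9
tcp_pos: [0.3378, 0.2341, 0.1769]
tcp_rot: [3.066, 0.314, -2.675]
contact_force: [0.3, -0.3, 0.3]
width: 0.0941
finger_force: 0.0
```

Run:
```python
from h import *
R=tooltilt(np.radians(49));z=R.as_matrix()[:,2]
p=np.array([.403,.246,.02])-.17*z;print(p,*move(p,R)); print(r.get_state()["joint_pos"].round(2))
```

```text
[0.35410845 0.18975671 0.17279499] [ 0.16 -1.17 -0.03] [-0.51 -0.89 -2.61]
[ 0.32 -0.14  2.09  0.15  0.89 -1.81]
```

Call:
arm_command([
  [[0.16,-1.17,0],[-0.51,-0.89,-2.61],1],
  [[0.16,-1.17,0],[-0.51,-0.89,-2.61],1],
  [[0.16,-1.17,0],[-0.51,-0.89,-2.61],1],
  [[0.16,-1.17,0],[-0.51,-0.89,-2.61],1],
  [[0.16,-1.17,0],[-0.51,-0.89,-2.61],1],
  [[0.16,-1.17,0],[-0.51,-0.89,-2.61],1],
  [[0.16,-1.17,0],[-0.51,-0.89,-2.61],1],
  [[0.16,-1.17,0],[-0.51,-0.89,-2.61],1],
])

```text
t: 1.7
tcp_pos: [0.3546, 0.192, 0.172]
tcp_rot: [3.14, 0.453, -2.289]
contact_force: [-0.2, 0.3, -0.0]
width: 0.0943
finger_force: 0.0
```

Run:
```python
from h import *
s=r.get_state();m=r.camera_model("wrist");im=r.camera("wrist")[:,:,::-1]
print(s["tcp_pos"].round(3),s["joint_pos"].round(2))
cv2.imwrite("pics/w1.png",im)
import pickle;pickle.dump(m,open("w1.pkl","wb"))
u=-tooltilt(np.radians(49)).as_matrix()[:,2]
for y in(.04,-.04):
    b=np.array([.403-y*.755,.246+y*.656,.02])
    print([proj(m,b+u*h).round(0) for h in(0,.07,.102)])
```

```text
[0.355 0.192 0.172] [-0.03 -0.18  2.19  0.45  0.89 -2.7 ]
[array([362., 183.]), array([371., 201.]), array([377., 212.])]
[array([282., 184.]), array([273., 201.]), array([266., 212.])]
```

View pics/w1.png

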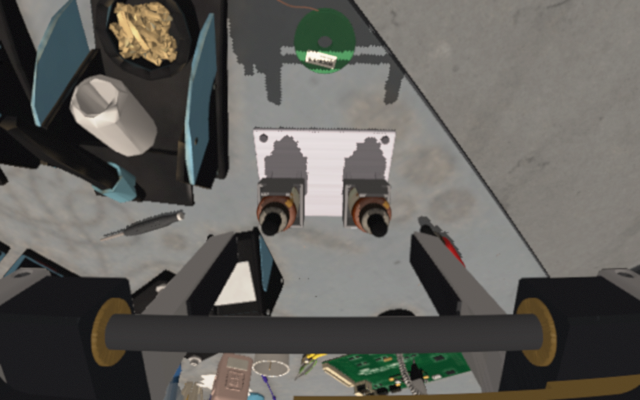

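Wrist view: the base's upper corners are near (254,129) and (396,131), and the teat tips are near (269,229) for b and (377,229) for a. Joint 6 is at its limit, so I'll use the half-turned grasp.

Run:
```python
from h import *
import pickle
m=pickle.load(open("w1.pkl","rb"))
im=cv2.imread("pics/w1.png");c=cv2.resize(im[115:245,235:415],None,fx=4.4,fy=4.4,interpolation=cv2.INTER_CUBIC);cv2.imwrite("pics/w1c.png",c)
A,B=hit(m,254,129,.006),hit(m,396,131,.006);E=hit(m,323,217,.006)
print(A,B,np.linalg.norm(A-B),np.degrees(np.arctan2(*(B-A)[:2][::-1]))-90)
y=(B-A)/np.linalg.norm(B-A);x=np.array([y[1],-y[0],0]);print((E-A)@x, "centre",(A+B)/2+x*.055)
R=tooltilt(np.radians(49));p=r.get_state()["tcp_pos"]-0;p=p+np.array([0,0,.06])
print(move(p,R*Ro.from_euler("z",np.pi)))
```

```text
[0.41561996 0.16336736 0.006     ] [0.31619058 0.25309599 0.006     ] 0.13393068358761878 47.93577734287635
0.11209811869965063 centre [0.40275324 0.24906336 0.006     ]
(array([-0.66,  0.  , -1.35]), array([-0.  , -0.  , 22.48]))
```

View pics/w1c.png

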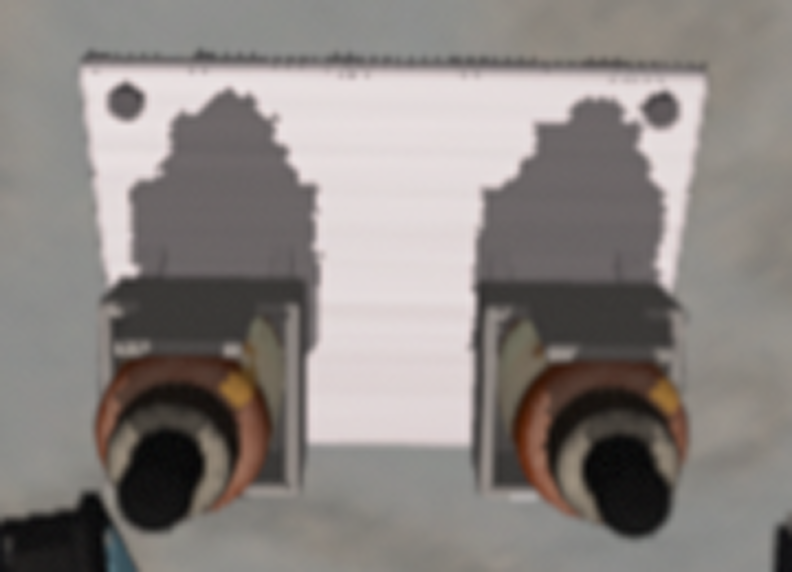

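Call:
arm_command([
  [[0,0,0],[0,0,1],1],
  [[0,0,0],[0,0,2],1],
  [[0,0,0],[0,0,3],1],
  [[0,0,0],[0,0,4],1],
  [[0,0,0],[0,0,5],1],
  [[0,0,0],[0,0,6],1],
  [[0,0,0],[0,0,7],1],
  [[0,0,0],[0,0,8],1],
])

```text
t: 2.55
tcp_pos: [0.3546, 0.192, 0.1719]
tcp_rot: [2.727, 0.19, 2.831]
contact_force: [-0.2, 0.3, -0.7]
width: 0.0939
finger_force: 0.0
```

Call:
arm_command([
  [[0,0,0],[0,0,1],1],
  [[0,0,0],[0,0,2],1],
  [[0,0,0],[0,0,3],1],
  [[0,0,0],[0,0,4],1],
  [[0,0,0],[0,0,5],1],
  [[0,0,0],[0,0,6],1],
  [[0,0,0],[0,0,7],1],
  [[0,0,0],[0,0,8],1],
])

```text
t: 3.35
tcp_pos: [0.3546, 0.1919, 0.1719]
tcp_rot: [2.777, -0.276, 1.806]
contact_force: [0.1, -0.5, 0.3]
width: 0.094
finger_force: 0.0
```

Call:
arm_command([
  [[0,0,0],[0,0,1],1],
  [[0,0,0],[0,0,2],1],
  [[0,0,0],[0,0,3],1],
  [[0,0,0],[0,0,4],1],
  [[0,0,0],[0,0,5],1],
  [[0,0,0],[0,0,6],1],
  [[0,0,0],[0,0,6.5],1],
  [[0,0,0],[0,0,6.5],1],
])

```text
t: 4.15
tcp_pos: [0.3546, 0.1919, 0.1719]
tcp_rot: [-3.14, -0.453, 0.852]
contact_force: [-0.8, -0.1, -0.2]
width: 0.0939
finger_force: 0.0
```

Run:
```python
from h import *
s=r.get_state();m=r.camera_model("wrist");im=r.camera("wrist")[:,:,::-1]
print(s["tcp_pos"].round(3),s["tcp_rot"].round(3),s["joint_pos"].round(2))
import pickle;pickle.dump(m,open("w2.pkl","wb"));cv2.imwrite("pics/w2.png",im)
u=-tooltilt(np.radians(48)).as_matrix()[:,2]
for y in(.04,-.04):
    b=np.array([.403-y*.743,.248+y*.669,.02])
    print([proj(m,b+u*h).round(0) for h in(0,.07,.102)])
cv2.imwrite("pics/w2c.png",cv2.resize(im[90:290,220:440],None,fx=3,fy=3,interpolation=cv2.INTER_CUBIC))
```

```text
[0.355 0.192 0.172] [-3.14  -0.453  0.852] [-0.03 -0.18  2.19  0.45  0.89  0.45]
[array([284., 182.]), array([274., 200.]), array([268., 210.])]
[array([363., 184.]), array([372., 201.]), array([377., 212.])]
```

View pics/w2c.png

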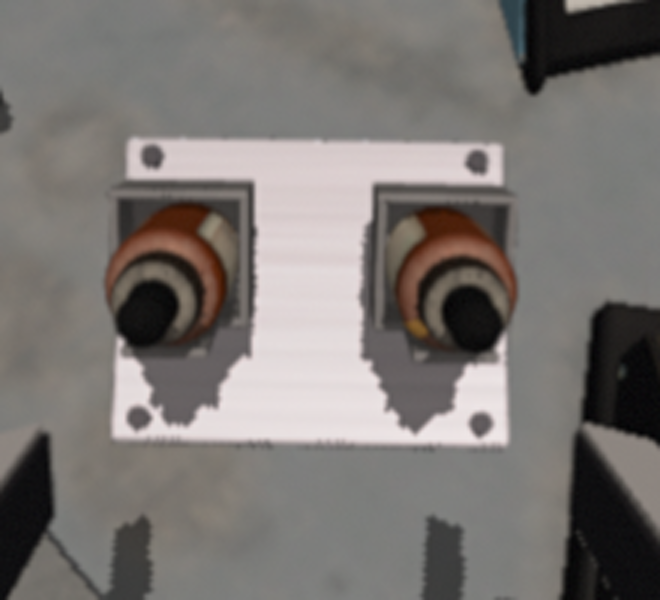

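Second wrist view: teat tips are at about (268,196) for a and (378,197) for b, and the whole base is visible. I'll triangulate.

Run:
```python
from h import *
import pickle
m1,m2=[pickle.load(open(f"w{i}.pkl","rb")) for i in(1,2)]
def tri(p,q):
    (a,d),(b,e)=ray(m1,*p),ray(m2,*q)
    k=np.linalg.lstsq(np.c_[d,-e],b-a,rcond=None)[0];P,Q=a+d*k[0],b+e*k[1];return (P+Q)/2,np.linalg.norm(P-Q)
Ta,ea=tri((378.2,228),(268.0,196));Tb,eb=tri((270.9,227.5),(377.7,197));print(Ta,ea,Tb,eb,np.linalg.norm(Ta-Tb))
P=[hit(m2,220+u/3,90+v/3,.006)[:2] for u,v in((125,139),(503,144),(508,443),(112,438))]
print(np.round(P,4));c=np.mean(P,0);y=(P[0]-P[1]+P[3]-P[2]);yaw=np.arctan2(y[1],y[0])-np.pi/2
print("centre",c,np.degrees(yaw),[np.linalg.norm(P[i]-P[i-1]).round(4) for i in range(4)])
u=-tooltilt(yaw).as_matrix()[:,2];x=np.array([np.cos(yaw),np.sin(yaw),0]);yy=np.array([-x[1],x[0],0])
for T in(Ta,Tb):
    b=T-u*.102;d=b-np.r_[c,0];print("bottom",b.round(4),"in stand",d@x,d@yy,d[2])
```

```text
[0.35014947 0.2485194  0.11643548] 0.0005247417163432752 [0.40922103 0.19595312 0.11658645] 0.00041131147425208344 0.07907393279463636
[[0.3892 0.3339]
 [0.4905 0.243 ]
 [0.4181 0.1635]
 [0.318  0.2531]]
centre [0.40393901 0.24838591] 48.11357744175788 [np.float64(0.1077), np.float64(0.1361), np.float64(0.1075), np.float64(0.1344)]
bottom [0.38   0.2818 0.0248] in stand 0.00890032101916653 0.04013381684940179 0.02475848406027678
bottom [0.4391 0.2292 0.0249] in stand 0.009205799904121448 -0.03893938175616859 0.024909456062759294
```

```bash
cat >> h.py <<'E'
YS=np.radians(48.1);GR=tooltilt(YS)*Ro.from_euler("z",np.pi);U=-GR.as_matrix()[:,2]
BA=np.array([.380,.2818,.0248]);BB=np.array([.4391,.2292,.0249])
E
python3 - <<'E'
from h import *
print(move(BB+U*.115,GR),move(BB+U*.0355,GR))
E
```

```text
(array([0.27, 0.96, 1.34]), array([-0.05,  0.  ,  0.09])) (array([0.27, 0.98, 3.33]), array([-0.05,  0.  ,  0.09]))
```

Call:
arm_command([
  [[0.27,0.97,0.3],[-0.05,0,0.09],0.6],
  [[0.27,0.97,0.5],[-0.05,0,0.09],0.6],
  [[0.27,0.97,0.9],[-0.05,0,0.09],0.6],
  [[0.27,0.97,1.4],[-0.05,0,0.09],0.6],
  [[0.27,0.97,2.0],[-0.05,0,0.09],0.6],
  [[0.27,0.97,2.6],[-0.05,0,0.09],0.6],
  [[0.27,0.97,3.1],[-0.05,0,0.09],0.6],
  [[0.27,0.97,3.33],[-0.05,0,0.09],0.6],
], newtons=15)

```text
t: 5.0
tcp_pos: [0.4276, 0.2179, 0.0551]
tcp_rot: [-3.139, -0.451, 0.838]
contact_force: [-1.0, -0.0, -0.8]
width: 0.0563
finger_force: 0.0
```

Run:
```python
from h import *
print(move(BB+U*.0355,GR))
cv2.imwrite("pics/w3.png",r.camera("wrist")[:,:,::-1])
```

```text
(array([ 0.03,  0.02, -0.03]), array([-0.01,  0.02, -0.01]))
```

View pics/w3.png

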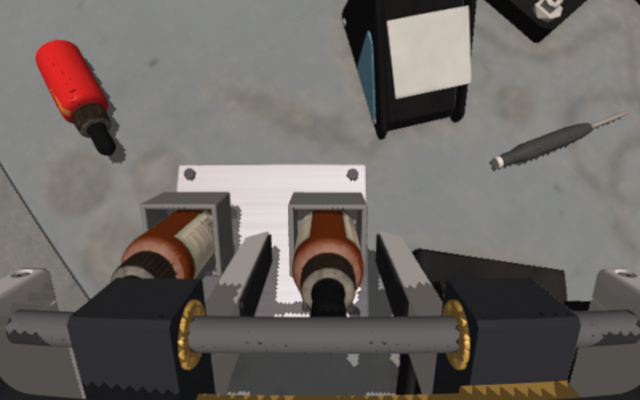

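The bottle sits centred between the fingers, at (328,260). I close, then draw it along its axis.

Call:
arm_command([
  [[0,0,0],[0,0,0],0.3],
  [[0,0,0],[0,0,0],0.2],
  [[0,0,0],[0,0,0],0.2],
  [[0,0,0],[0,0,0],0.2],
  [[0,0,0],[0,0,0],0.2],
  [[0,0,0],[0,0,0],0.2],
  [[0,0,0],[0,0,0],0.2],
  [[0,0,0],[0,0,0],0.2],
], newtons=15)

```text
t: 5.85
tcp_pos: [0.4291, 0.2171, 0.0577]
tcp_rot: [3.141, -0.455, 0.837]
contact_force: [-2.0, -3.1, 7.4]
width: 0.0317
finger_force: 15.0
```

Call:
arm_command([
  [[0,0,-0.2],[0,0,0],0.2],
  [[0,0,-0.6],[0,0,0],0.2],
  [[0,0,-1.2],[0,0,0],0.2],
  [[0,0,-1.9],[0,0,0],0.2],
  [[0,0,-2.7],[0,0,0],0.2],
  [[0,0,-3.6],[0,0,0],0.2],
  [[0,0,-4.3],[0,0,0],0.2],
  [[0,0,-4.6],[0,0,0],0.2],
])

```text
t: 6.65
tcp_pos: [0.3745, 0.1561, 0.2247]
tcp_rot: [3.138, -0.455, 0.838]
contact_force: [1.1, 0.0, -0.9]
width: 0.0318
finger_force: 15.0
```

```bash
cat >> h.py <<'E'
CC=np.array([.4507,-.3583,0]);YC=np.radians(-7.3)
CX=np.array([np.cos(YC),np.sin(YC),0]);CY=np.array([-CX[1],CX[0],0])
def down(yaw): return Ro.from_euler("xyz",[np.pi,0,yaw])
E
python3 - <<'E'
from h import *
s=r.get_state();print(s["joint_pos"].round(2))
p=s["tcp_pos"].copy();p[2]=.3
print("up",move(p,down(YC)),move(p,down(YC+np.pi/2)))
q=CC-.023*CY;q[2]=.3;print(q,move(q,down(YC)))
E
```

```text
[-0.16 -0.22  2.07  0.43  1.06  0.41]
up (array([ 0.83,  0.01, -1.69]), array([-1.55, -3.01,  6.78])) (array([ 0.83,  0.01, -1.69]), array([ 1.01, -3.15, -4.27]))
[ 0.44777751 -0.38111357  0.3       ] (array([-7.04, 10.37, -5.5 ]), array([-1.55, -3.01,  6.78]))
```

Run:
```python
from h import *
q=CC-.1*CX-.02*CY;q[2]=.29;print(q,move(q,down(YC+np.pi/2)))
```

```text
[ 0.34896926 -0.36543143  0.29      ] (array([-8.37,  8.27, -5.88]), array([ 1.01, -3.15, -4.27]))
```

Call:
arm_command([
  [[0.45,0,-0.9],[0,0,0],0.2],
  [[0.9,0,-1.75],[0.1,-0.4,-0.5],0.2],
  [[-0.2,1.0,-2.3],[0.25,-0.8,-1.1],0.2],
  [[-1.2,2.0,-2.8],[0.4,-1.2,-1.7],0.2],
  [[-2.3,3.0,-3.3],[0.5,-1.6,-2.2],0.2],
  [[-3.3,4.0,-3.8],[0.6,-2.0,-2.7],0.2],
  [[-4.3,4.9,-4.2],[0.75,-2.4,-3.2],0.2],
  [[-5.2,5.8,-4.7],[0.85,-2.7,-3.7],0.2],
])

```text
t: 7.45
tcp_pos: [0.3669, -0.1434, 0.2996]
tcp_rot: [3.126, -0.061, 1.367]
contact_force: [0.9, -0.1, -0.6]
width: 0.0316
finger_force: 15.0
```

Run:
```python
from h import *
q=CC-.1*CX-.02*CY;q[2]=.29;print(r.get_state()["joint_pos"].round(2),move(q,down(YC+np.pi/2)))
```

```text
[-0.61 -0.05  1.66  0.06  1.54 -0.41] (array([-5.53,  0.69, -0.09]), array([ 0.13, -0.43, -0.55]))
```

Call:
arm_command([
  [[-1.0,0.15,0],[0.1,-0.2,-0.3],0.2],
  [[-2.0,0.3,0],[0.13,-0.43,-0.55],0.2],
  [[-3.0,0.4,0],[0.13,-0.43,-0.55],0.2],
  [[-4.0,0.5,-0.1],[0.13,-0.43,-0.55],0.2],
  [[-5.0,0.65,-0.1],[0.13,-0.43,-0.55],0.2],
  [[-5.5,0.7,-0.1],[0.13,-0.43,-0.55],0.2],
  [[-5.5,0.7,-0.1],[0.13,-0.43,-0.55],0.2],
  [[-5.5,0.7,-0.1],[0.13,-0.43,-0.55],0.2],
])

```text
t: 8.25
tcp_pos: [0.3498, -0.3612, 0.2899]
tcp_rot: [3.141, -0.004, 1.44]
contact_force: [-0.1, -0.9, -0.6]
width: 0.0316
finger_force: 15.0
```

Run:
```python
from h import *
import pickle
m=r.camera_model("wrist");im=r.camera("wrist")[:,:,::-1];pickle.dump(m,open("w4.pkl","wb"));cv2.imwrite("pics/w4.png",im)
hsv=cv2.cvtColor(im.copy(),cv2.COLOR_BGR2HSV);g=cv2.inRange(hsv,(45,120,80),(75,255,255))
n,_,st,ce=cv2.connectedComponentsWithStats(g)
for i in range(1,n):
    if st[i,4]>60:
        P=hit(m,*ce[i],.006);d=P-CC;print(st[i],ce[i].round(1),P.round(4),"crate",d@CX,d@CY)
for y in(.069,-.023):print("pred",proj(m,CC+y*CY+[0,0,.006]))
for x,y in((.025,.094),(.025,-.094),(-.025,-.094),(-.025,.094)):print("rim",proj(m,CC+x*CX+y*CY+[0,0,.032]).round(1))
a=np.array([np.cos(np.pi/6),0,.5])*.126;print("grip",proj(m,CC+a[0]*CX+[0,0,.024+a[2]]))
```

```text
[390  87  28  27 593] [402.9  99.2] [ 0.4604 -0.2882  0.006 ] crate 0.0007076882486708922 0.07074955188826758
[387 158  26  26 531] [399.1 170.2] [ 0.4479 -0.3788  0.006 ] crate -0.00014067443973635077 -0.020644505641945136
pred [402.26161642 100.58963404]
pred [399.08172763 171.92614988]
rim [428.6  78.6]
rim [419.4 228.9]
rim [381.5 229. ]
rim [386.9  78.2]
grip [511.94307045 163.89670725]
```

View pics/w4.png

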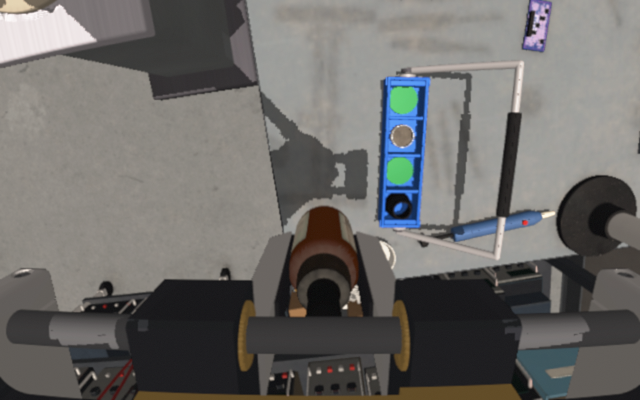

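Wrist view: green pads at (403,99) and (399,170), tin (402,135), loupe (401,206), grip at (509,163), and the bottle held at (323,260). The pads agree with my crate pose to 2 mm, so I correct the pose and check the bottle's tilt in the hand.

```bash
cat >> h.py <<'E'
CC=np.array([.4510,-.3563,0]);YC=np.radians(-7.6)
CX=np.array([np.cos(YC),np.sin(YC),0]);CY=np.array([-CX[1],CX[0],0])
E
python3 - <<'E'
from h import *
import pickle
m=pickle.load(open("w4.pkl","rb"));s=r.get_state();A=Ro.from_euler("xyz",s["tcp_rot"])
f=lambda x,y,z:proj(m,s["tcp_pos"]+A.apply([x,y,z])).round(1)
for d in(.0355,.039):print(d,"bottom near edge",f(.016,0,d),"shoulder edge",f(.016,0,d-.07),f(0,.016,d-.07),f(0,-.016,d-.07),"collar top L/R",f(0,-.012,d-.077),f(0,.012,d-.077),"tip",f(0,0,d-.102))
q=CC-.023*CY;R=down(YC+np.pi/2);q[2]=.2;print(move(q,R));q[2]=.043;print(move(q,R))
E
python3 -c "
import cv2;i=cv2.imread('pics/w4.png')[190:330,240:410];cv2.imwrite('pics/w4c.png',cv2.resize(i,None,fx=4,fy=4,interpolation=2))"
```

```text
0.0355 bottom near edge [325.  200.5] shoulder edge [325.6 240.5] [361.2 273.9] [289.9 273.9] collar top L/R [297.7 281.2] [353.5 281.2] tip [326.  313.4]
0.039 bottom near edge [325.  199.2] shoulder edge [325.5 237.7] [360.4 270.5] [290.6 270.5] collar top L/R [298.2 277.5] [352.9 277.5] tip [325.9 308.2]
(array([-0.15,  2.49,  2.26]), array([ 0.  , -0.03,  0.02]))
(array([-0.16,  2.48,  6.18]), array([ 0.  , -0.03,  0.02]))
```

View pics/w4c.png

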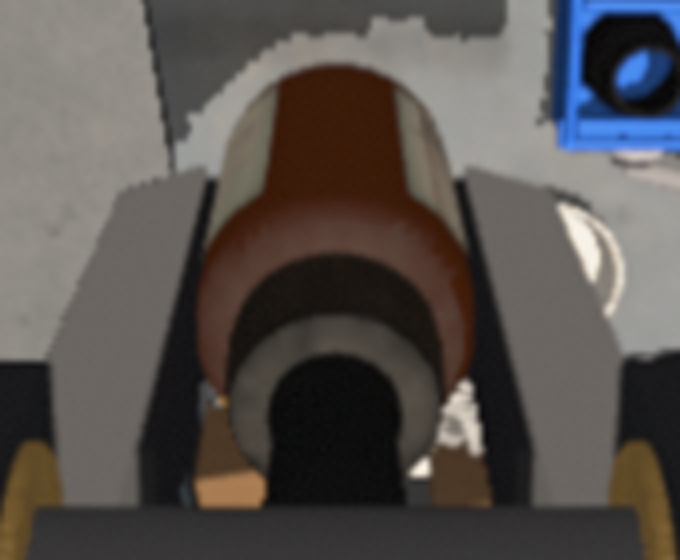

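Held bottle: its lower edge is at row 206 against a predicted 199, and its collar is about 11 px lower too. So it sits about 5 mm towards tool −x and 4–6 mm deeper than assumed, with hardly any tilt. I correct for that and descend gently on force.

Run:
```python
from h import *
q=CC-.018*CY;R=down(YC+np.pi/2)
for z in(.15,.06):q[2]=z;print(move(q,R))
```

```text
(array([-0.03,  2.49,  3.51]), array([ 0.  , -0.03,  0.02]))
(array([-0.04,  2.48,  5.76]), array([ 0.  , -0.03,  0.02]))
```

Call:
arm_command([
  [[0,0.8,0.3],[0,0,0],0.2],
  [[0,1.6,0.8],[0,0,0],0.2],
  [[0,2.3,1.6],[0,0,0],0.2],
  [[-0.03,2.49,2.5],[0,-0.03,0.02],0.2],
  [[-0.03,2.49,3.2],[0,-0.03,0.02],0.2],
  [[-0.03,2.49,3.5],[0,-0.03,0.02],0.2],
  [[-0.03,2.49,3.5],[0,-0.03,0.02],0.2],
  [[-0.03,2.49,3.5],[0,-0.03,0.02],0.2],
])

```text
t: 9.1
tcp_pos: [0.4497, -0.376, 0.1519]
tcp_rot: [3.138, 0.003, 1.439]
contact_force: [0.2, 0.5, -0.4]
width: 0.0317
finger_force: 15.0
```

Run:
```python
from h import *
q=CC-.018*CY;R=down(YC+np.pi/2)
m=r.camera_model("wrist");im=r.camera("wrist")[:,:,::-1].copy()
hsv=cv2.cvtColor(im,cv2.COLOR_BGR2HSV);g=cv2.inRange(hsv,(45,120,80),(75,255,255))
n,_,st,ce=cv2.connectedComponentsWithStats(g)
for i in range(1,n):
    if st[i,4]>60:d=hit(m,*ce[i],.006)-CC;print(st[i],"crate",d@CX,d@CY)
cv2.imwrite("pics/w5.png",im)
for z in(.075,.048):q[2]=z;print(move(q,R))
```

```text
[ 303   70   41   41 1341] crate -9.984256383165558e-05 0.068901452583741
[ 303  175   39   32 1017] crate -0.0005167175004236894 -0.02209482048295848
(array([ 0.06, -0.05,  1.94]), array([0.03, 0.03, 0.  ]))
(array([ 0.07, -0.05,  2.61]), array([0.03, 0.03, 0.  ]))
```

Call:
arm_command([
  [[0.06,-0.05,0.4],[0.03,0.03,0],0.2],
  [[0.06,-0.05,0.9],[0.03,0.03,0],0.2],
  [[0.06,-0.05,1.4],[0.03,0.03,0],0.2],
  [[0.06,-0.05,1.8],[0.03,0.03,0],0.2],
  [[0.06,-0.05,2.1],[0.03,0.03,0],0.2],
  [[0.06,-0.05,2.25],[0.03,0.03,0],0.2],
  [[0.06,-0.05,2.35],[0.03,0.03,0],0.2],
  [[0.06,-0.05,2.4],[0.03,0.03,0],0.2],
])

```text
t: 9.95
tcp_pos: [0.4479, -0.3741, 0.0548]
tcp_rot: [-3.14, -0.002, 1.438]
contact_force: [0.4, -0.2, -0.4]
width: 0.0315
finger_force: 15.0
```

Call:
arm_command([
  [[0,0,0.03],[0,0,0],0.2],
  [[0,0,0.06],[0,0,0],0.2],
  [[0,0,0.08],[0,0,0],0.2],
  [[0,0,0.1],[0,0,0],0.2],
  [[0,0,0.12],[0,0,0],0.2],
  [[0,0,0.14],[0,0,0],0.2],
  [[0,0,0.16],[0,0,0],0.2],
  [[0,0,0.16],[0,0,0],0.2],
])

```text
t: 10.75
tcp_pos: [0.4474, -0.3735, 0.0478]
tcp_rot: [-3.138, -0.003, 1.438]
contact_force: [0.4, -0.1, -0.5]
width: 0.0316
finger_force: 15.0
```

Call:
arm_command([
  [[0,0,0.02],[0,0,0],0.2],
  [[0,0,0.03],[0,0,0],0.2],
  [[0,0,0.05],[0,0,0],0.2],
  [[0,0,0.06],[0,0,0],0.2],
  [[0,0,0.07],[0,0,0],0.2],
  [[0,0,0.08],[0,0,0],0.2],
  [[0,0,0.08],[0,0,0],0.2],
  [[0,0,0.08],[0,0,0],0.2],
])

```text
t: 11.55
tcp_pos: [0.4475, -0.3736, 0.0447]
tcp_rot: [-3.139, -0.002, 1.438]
contact_force: [-1.0, 0.7, -0.4]
width: 0.0319
finger_force: 15.0
```

Call:
arm_command([
  [[0,0,0.02],[0,0,0],0.2],
  [[0,0,0.03],[0,0,0],0.2],
  [[0,0,0.04],[0,0,0],0.2],
  [[0,0,0.05],[0,0,0],0.2],
  [[0,0,0.05],[0,0,0],0.2],
  [[0,0,0.05],[0,0,0],0.2],
  [[0,0,0.05],[0,0,0],0.2],
  [[0,0,0.05],[0,0,0],0.2],
])

```text
t: 12.35
tcp_pos: [0.4475, -0.3736, 0.0427]
tcp_rot: [-3.139, -0.002, 1.438]
contact_force: [-0.6, -0.1, -0.8]
width: 0.0313
finger_force: 15.0
```

Call:
arm_command([
  [[0,0,0.01],[0,0,0],0.2],
  [[0,0,0.02],[0,0,0],0.2],
  [[0,0,0.03],[0,0,0],0.2],
  [[0,0,0.04],[0,0,0],0.2],
  [[0,0,0.05],[0,0,0],0.2],
  [[0,0,0.05],[0,0,0],0.2],
  [[0,0,0.05],[0,0,0],0.2],
  [[0,0,0.05],[0,0,0],0.2],
])

```text
t: 13.15
tcp_pos: [0.4475, -0.3736, 0.0407]
tcp_rot: [-3.139, -0.002, 1.438]
contact_force: [-0.5, -0.7, -0.7]
width: 0.0319
finger_force: 15.0
```

Call:
arm_command([
  [[0,0,0.01],[0,0,0],0.2],
  [[0,0,0.02],[0,0,0],0.2],
  [[0,0,0.03],[0,0,0],0.2],
  [[0,0,0.04],[0,0,0],0.2],
  [[0,0,0.05],[0,0,0],0.2],
  [[0,0,0.05],[0,0,0],0.2],
  [[0,0,0.05],[0,0,0],0.2],
  [[0,0,0.05],[0,0,0],0.2],
])

```text
t: 13.95
tcp_pos: [0.4475, -0.3736, 0.0387]
tcp_rot: [-3.139, -0.002, 1.438]
contact_force: [0.6, 0.2, 0.3]
width: 0.0317
finger_force: 15.0
```

Run:
```python
from h import *
s=r.get_state();m=r.camera_model("wrist");im=r.camera("wrist")[:,:,::-1].copy();cv2.imwrite("pics/w6.png",im)
A=Ro.from_euler("xyz",s["tcp_rot"]);f=lambda x,y,z:proj(m,s["tcp_pos"]+A.apply([x,y,z])).round(1)
print(f(0,.016,-.035),f(0,-.016,-.035),f(.002,.016,.03))
old=cv2.imread("pics/w4.png")
# bottle shift in hand since w4: template match collar/teat region
t=old[255:312,295:356];q=cv2.matchTemplate(im[235:330,275:376],t,cv2.TM_CCOEFF_NORMED);_,v,_,l=cv2.minMaxLoc(q);print(v,l,"(20,20)=same")
t=old[230:270,285:365];q=cv2.matchTemplate(im[210:290,265:385],t,cv2.TM_CCOEFF_NORMED);_,v,_,l=cv2.minMaxLoc(q);print(v,l,"(20,20)=same")
c=s["contact_force"];print(c)
print(s["tcp_pos"],(s["tcp_pos"]-CC)@CX,(s["tcp_pos"]-CC)@CY)
```

```text
[360.8 275.1] [289.5 275.1] [350.4 225.1]
0.6627413630485535 (20, 20) (20,20)=same
0.9126958847045898 (20, 20) (20,20)=same
[0.56085999 0.23310237 0.31564599]
[ 0.44748491 -0.37357141  0.03872721] -0.0011999549487574734 -0.017584586405136722
```

Call:
arm_command([
  [[-0.02,0,0.01],[0,0,0],0.2],
  [[-0.04,0,0.02],[0,0,0],0.2],
  [[-0.05,0,0.03],[0,0,0],0.2],
  [[-0.05,0,0.04],[0,0,0],0.2],
  [[-0.05,0,0.05],[0,0,0],0.2],
  [[-0.05,0,0.05],[0,0,0],0.2],
  [[-0.05,0,0.05],[0,0,0],0.2],
  [[-0.05,0,0.05],[0,0,0],0.2],
])

```text
t: 14.8
tcp_pos: [0.4472, -0.3755, 0.0367]
tcp_rot: [-3.139, -0.002, 1.438]
contact_force: [0.5, -0.1, -0.8]
width: 0.0317
finger_force: 15.0
```

Call:
arm_command([
  [[0,0,0.01],[0,0,0],0.2],
  [[0,0,0.02],[0,0,0],0.2],
  [[0,0,0.03],[0,0,0],0.2],
  [[0,0,0.04],[0,0,0],0.2],
  [[0,0,0.05],[0,0,0],0.2],
  [[0,0,0.05],[0,0,0],0.2],
  [[0,0,0.05],[0,0,0],0.2],
  [[0,0,0.05],[0,0,0],0.2],
])

```text
t: 15.6
tcp_pos: [0.4472, -0.3756, 0.0347]
tcp_rot: [-3.139, -0.002, 1.438]
contact_force: [-0.4, -0.5, -0.2]
width: 0.0313
finger_force: 15.0
```

Run:
```python
from h import *
import cv2
s=r.get_state();print(s["tcp_pos"],s["contact_force"].round(2))
im=r.camera("wrist")[:,:,::-1].copy();cv2.imwrite("pics/w7.png",im);sc=r.camera("scene")[:,:,::-1];tp=r.camera("top")[:,:,::-1]
f=lambda i,x,y,w,h,W,H:cv2.resize(i[y:y+h,x:x+w],(W,H),interpolation=cv2.INTER_CUBIC)
a=f(im,220,150,200,150,400,300);old=f(cv2.imread("pics/w5.png"),220,150,200,150,400,300)
b=f(sc,390,150,80,60,400,300);c=f(tp,370,150,80,60,400,300)
cv2.imwrite("pics/c7.png",np.vstack([np.hstack([a,old]),np.hstack([b,c])]))
```

```text
[ 0.44720122 -0.37555296  0.03471504] [-0.41 -0.49 -0.2 ]
```

View pics/c7.png

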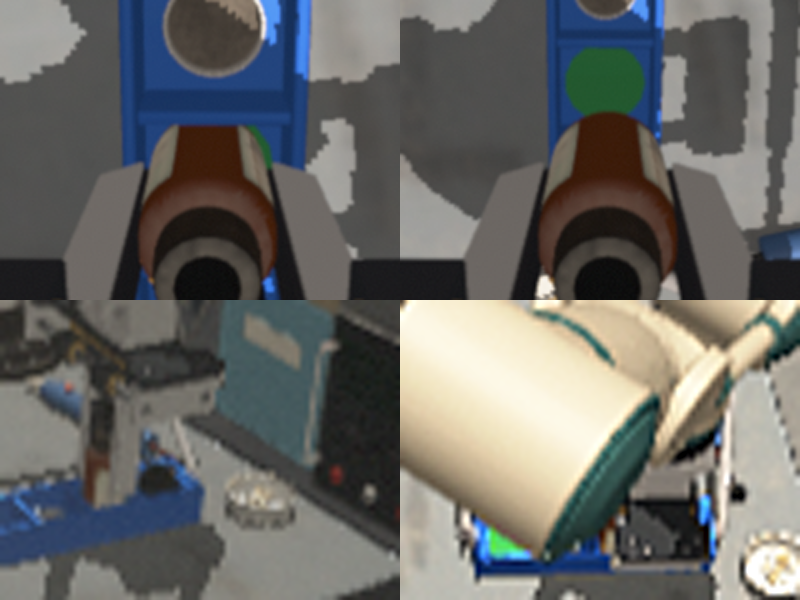

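The wrist crop shows the bottle inside the cell between pad and fingers, unchanged in the hand, so it simply hasn't touched yet. The upward push during the grasp came from the pocket walls, meaning the fingers hold it only about 26–28 mm above its base. I creep further down.

Call:
arm_command([
  [[-0.02,0,0.01],[0,0,0],0.2],
  [[-0.04,0,0.02],[0,0,0],0.2],
  [[-0.04,0,0.02],[0,0,0],0.2],
  [[-0.04,0,0.03],[0,0,0],0.2],
  [[-0.04,0,0.03],[0,0,0],0.2],
  [[-0.04,0,0.04],[0,0,0],0.2],
  [[-0.04,0,0.04],[0,0,0],0.2],
  [[-0.04,0,0.04],[0,0,0],0.2],
])

```text
t: 16.55
tcp_pos: [0.447, -0.3771, 0.0339]
tcp_rot: [-3.139, -0.002, 1.438]
contact_force: [-0.5, 1.6, 5.1]
width: 0.0316
finger_force: 15.0
```

Run:
```python
from h import *
s=r.get_state();d=s["tcp_pos"]-CC;print(d@CX,d@CY,d[2],s["contact_force"].round(2),s["moment"].round(2))
m=r.camera_model("wrist");print(r.camera_model("wrist")["cx"])
A=Ro.from_euler("xyz",s["tcp_rot"])
im=r.camera("wrist")[:,:,::-1].copy();cv2.imwrite("pics/w8.png",im)
for n in("w4","w7"):
    old=cv2.imread(f"pics/{n}.png");t=old[240:300,295:356];q=cv2.matchTemplate(im[220:320,275:376],t,cv2.TM_CCOEFF_NORMED);_,v,_,l=cv2.minMaxLoc(q);print(n,v,l)
```

```text
-0.0011874960328129914 -0.02113027458124998 0.033886017053628814 [-0.55  1.64  5.14] [ 0.28  0.25 -0.03]
323.4255744362711
w4 0.8575024604797363 (20, 20)
w7 0.9880090355873108 (20, 20)
```

Contact of 5 N at 33.9 mm: the bottle stands. I open a little and rise.

Call:
arm_command([
  [[0,0,0],[0,0,0],0.37],
  [[0,0,0],[0,0,0],0.42],
  [[0,0,0],[0,0,0],0.5],
  [[0,0,-0.05],[0,0,0],0.55],
  [[0,0,-0.2],[0,0,0],0.55],
  [[0,0,-0.5],[0,0,0],0.55],
  [[0,0,-0.9],[0,0,0],0.55],
  [[0,0,-1.4],[0,0,0],0.55],
])

```text
t: 17.4
tcp_pos: [0.447, -0.3772, 0.0901]
tcp_rot: [-3.138, -0.003, 1.438]
contact_force: [0.8, 0.3, 0.4]
width: 0.0518
finger_force: 0.0
```

Call:
arm_command([
  [[0,0,-0.6],[0,0,0],0.55],
  [[0,0,-1.3],[0,0,0],0.55],
  [[0,0,-2.2],[0,0,0],0.55],
  [[0,0,-3.2],[0,0,0],0.55],
  [[0,0,-4.2],[0,0,0],0.55],
  [[0,0,-5.2],[0,0,0],0.6],
  [[0,0,-5.8],[0,0,0],0.6],
  [[0,0,-6],[0,0,0],0.6],
])

```text
t: 18.2
tcp_pos: [0.4485, -0.3786, 0.3336]
tcp_rot: [3.139, 0.002, 1.438]
contact_force: [-0.2, 0.5, 0.2]
width: 0.0566
finger_force: 0.0
```

Run:
```python
from h import *
m=r.camera_model("wrist");im=r.camera("wrist")[:,:,::-1].copy();cv2.imwrite("pics/w9.png",im)
b=CC-.023*CY
for h in(.006,.076,.083,.108):print(h,proj(m,b+[0,0,h]).round(1))
x0,y0=(proj(m,b+[0,0,.108])-[40,40]).astype(int)
c=im[max(y0,0):y0+90,x0:x0+80].astype(int)
g=c.sum(2);ys,xs=np.where(g<110);print(x0,y0,len(xs))
for row in g[::4,::3]:print("".join("#" if v<90 else "+" if v<200 else "." for v in row))
P=BA+U*.04
s=r.get_state();q=BA+U*.16;q[2]+=.0;print(s["tcp_pos"],q,move(q,GR))
```

```text
0.006 [323.1 160.8]
0.076 [323.2 168.8]
0.083 [323.2 169.7]
0.108 [323.3 173.3]
283 133 417
........+..................
........+..................
........+..................
........++++++++...........
........+..+++++..+........
........+..++++++.+........
........+.++++++++++.......
........+++++.+++++........
........++++###.+++........
........++++###.+++........
........+..+###++.+........
........+++++++++++........
........+..+++++..+........
........+.+######++........
..++....++###++##++........
........+.#.....#++........
..........#.....+..........
...........#+++#+.+........
............+++............
...........................
...........................
...........................
..........................+
[ 0.44839782 -0.37858306  0.33281616] [0.33315864 0.22959445 0.16860705] (array([14.7 , -4.87,  4.07]), array([-0.96,  3.16,  4.22]))
```

Bottle b stands upright in its cell: the teat is where predicted, at (322,169). Now bottle a. From the first grasp, the bottle bases sit about 8 mm further along the axis than triangulated.

Call:
arm_command([
  [[1.1,-0.35,0],[-0.1,0.3,0.4],0.6],
  [[2.25,-0.7,0],[-0.2,0.7,0.9],0.6],
  [[3.4,-1.1,0],[-0.3,1.1,1.4],0.6],
  [[4.55,-1.5,0],[-0.4,1.4,1.9],0.6],
  [[5.7,-1.9,0],[-0.55,1.8,2.4],0.6],
  [[6.85,-2.3,0],[-0.65,2.2,2.9],0.6],
  [[8.0,-2.7,0],[-0.75,2.5,3.4],0.6],
  [[9.1,-3.0,0],[-0.85,2.8,3.8],0.6],
])

```text
t: 19.05
tcp_pos: [0.3752, 0.001, 0.3288]
tcp_rot: [3.139, -0.406, 0.896]
contact_force: [0.6, 1.3, -0.8]
width: 0.0566
finger_force: 0.0
```

Run:
```python
from h import *
s=r.get_state();print(s["joint_pos"].round(2));q=BA+U*.16;print(move(q+[0,0,.1],GR),move(q,GR))
```

```text
[-0.63 -0.2   1.79  0.41  1.54  0.03]
(array([ 2.9 , -4.4 ,  2.87]), array([-0.15,  0.34,  0.37])) (array([ 1.91, -4.41,  5.17]), array([-0.15,  0.34,  0.37]))
```

Call:
arm_command([
  [[0.6,-0.9,0.6],[-0.03,0.1,0.1],0.6],
  [[1.2,-1.8,1.2],[-0.1,0.2,0.2],0.6],
  [[1.8,-2.7,1.75],[-0.15,0.34,0.37],0.6],
  [[2.4,-3.6,2.3],[-0.15,0.34,0.37],0.6],
  [[2.8,-4.3,2.9],[-0.15,0.34,0.37],0.6],
  [[2.4,-4.4,3.9],[-0.15,0.34,0.37],0.6],
  [[2.0,-4.41,4.9],[-0.15,0.34,0.37],0.6],
  [[1.91,-4.41,5.17],[-0.15,0.34,0.37],0.6],
])

```text
t: 19.85
tcp_pos: [0.3275, 0.2267, 0.1628]
tcp_rot: [-3.138, -0.442, 0.846]
contact_force: [-0.9, 0.3, -0.4]
width: 0.0566
finger_force: 0.0
```

Run:
```python
from h import *
print(r.get_state()["tcp_pos"],move(BA+U*.046,GR))
```

```text
[0.32751579 0.22674578 0.16276546] (array([0.23, 0.07, 2.78]), array([-0.04,  0.08,  0.04]))
```

Call:
arm_command([
  [[0.2,0.07,0.2],[-0.04,0.08,0.04],0.6],
  [[0.2,0.07,0.5],[-0.04,0.08,0.04],0.6],
  [[0.2,0.07,0.9],[-0.04,0.08,0.04],0.6],
  [[0.2,0.07,1.4],[-0.04,0.08,0.04],0.6],
  [[0.2,0.07,1.9],[-0.04,0.08,0.04],0.6],
  [[0.2,0.07,2.4],[-0.04,0.08,0.04],0.6],
  [[0.2,0.07,2.7],[-0.04,0.08,0.04],0.6],
  [[0.2,0.07,2.78],[-0.04,0.08,0.04],0.6],
])

```text
t: 20.65
tcp_pos: [0.3714, 0.2656, 0.07]
tcp_rot: [3.138, -0.458, 0.837]
contact_force: [-0.2, -0.0, -0.9]
width: 0.0562
finger_force: 0.0
```

Call:
arm_command([
  [[0,0,0],[0,0,0],0.4],
  [[0,0,0],[0,0,0],0.2],
  [[0,0,0],[0,0,0],0.2],
  [[0,0,0],[0,0,0],0.2],
  [[0,0,0],[0,0,0],0.2],
  [[0,0,0],[0,0,0],0.2],
  [[0,0,0],[0,0,0],0.2],
  [[0,0,0],[0,0,0],0.2],
], newtons=15)

```text
t: 21.45
tcp_pos: [0.3724, 0.2666, 0.0729]
tcp_rot: [3.137, -0.463, 0.838]
contact_force: [-5.1, 2.4, 5.1]
width: 0.0319
finger_force: 15.0
```

Run:
```python
from h import *
s=r.get_state();im=r.camera("wrist")[:,:,::-1].copy();cv2.imwrite("pics/w10.png",im)
o=cv2.imread("pics/w4.png")
for n,i in(("b",o),("a",im)):
    print(n,[(y,*i[y,318:330].mean(0).round(0).astype(int)[::-1].tolist()) for y in range(196,312,4)])
    for y in(250,262,274,286,298):print(y,"".join("R" if p[2]>p[0]+25 else "#" if p.sum()<130 else "+" if p.sum()<300 else "." for p in i[y,280:368:2].astype(int)))
```

```text
b [(196, 73, 70, 67), (200, 143, 138, 132), (204, 145, 139, 132), (208, 57, 26, 9), (212, 58, 26, 8), (216, 58, 27, 9), (220, 59, 27, 8), (224, 59, 26, 8), (228, 59, 26, 9), (232, 59, 26, 9), (236, 59, 27, 9), (240, 67, 34, 20), (244, 79, 51, 40), (248, 88, 63, 53), (252, 84, 62, 52), (256, 27, 21, 17), (260, 26, 21, 16), (264, 26, 21, 16), (268, 36, 32, 29), (272, 73, 68, 61), (276, 82, 75, 68), (280, 14, 13, 13), (284, 12, 12, 13), (288, 12, 12, 13), (292, 13, 13, 13), (296, 12, 13, 12), (300, 12, 13, 13), (304, 14, 13, 14), (308, 14, 14, 15)]
250 ...+##+RRRRRRRRRRRRRRRRRRRRRRRRRRRRRRR+#+...
262 ..+##RRRRRRR#####################RRRRRR###+.
274 +####RRRR#####++++++++++++++++#####RRRR####+
286 #####++R#++++++###############+++++#R..+####
298 ######RRR+++++################+++++.....+###
a [(196, 223, 212, 212), (200, 86, 81, 79), (204, 87, 83, 80), (208, 96, 91, 88), (212, 111, 105, 102), (216, 59, 24, 7), (220, 78, 33, 12), (224, 79, 33, 12), (228, 79, 33, 12), (232, 79, 33, 11), (236, 79, 33, 11), (240, 98, 45, 23), (244, 134, 83, 63), (248, 157, 109, 89), (252, 136, 98, 80), (256, 33, 25, 19), (260, 33, 25, 19), (264, 32, 25, 20), (268, 98, 89, 79), (272, 118, 109, 96), (276, 62, 57, 51), (280, 19, 19, 18), (284, 14, 14, 14), (288, 13, 12, 13), (292, 13, 14, 14), (296, 14, 14, 13), (300, 16, 16, 16), (304, 18, 17, 17), (308, 17, 16, 16)]
250 ...+###.RRRRRRRRRRRRRRRRRRRRRRRRRRRRR###+...
262 ..+####RRRRRRR###################RRRRRR###+.
274 +#####+RRRRR####+....+..+++.....+++#RR#####+
286 #####+.++RRR#++..+##############+RR.+...####
298 ####..+++++++++...+###############+.....+###
```

Run:
```python
from h import *
from scipy.optimize import least_squares as L
m=r.camera_model("wrist");s=r.get_state();A=Ro.from_euler("xyz",s["tcp_rot"])
f=lambda x,z:proj(m,s["tcp_pos"]+A.apply([x,0,z]))[1]
w=lambda x,z:np.ptp([proj(m,s["tcp_pos"]+A.apply([x,y,z]))[0] for y in(-.012,.012)])
def res(p,o):
    x,d=p;return np.r_[f(x+.012,d-.070),f(x+.012,d-.077),f(x+.006,d-.077)]-o
for n,o in(("b",[254,268.7,278.3]),("a",[254,266.6,277])):
    q=L(res,[0,.035],args=(o,));print(n,q.x,q.fun.round(1))
print(w(0,.0279-.077),w(0,.042-.077))
```

```text
b [0.00570859 0.01432011] [ 2.8 -4.1  1.4]
a [0.00379056 0.01943232] [ 2.1 -3.   1. ]
58.32637661931477 53.39156220116621
```

Run:
```python
from h import *
i=cv2.imread("pics/w9.png").astype(int)
for y in range(140,212,2):print(y,"".join("B" if p[0]>p[2]+50 else "G" if p[1]>p[2]+40 else "R" if p[2]>p[0]+25 else "#" if p.sum()<100 else "+" if p.sum()<260 else "." for p in i[y,295:352]))
```

```text
140 ++++++++++BBBBBBBBBBBBBBBBBBBBBBBBBBBBBBBBBBBBB..........
142 ++++++++++BBBBBBBBBBBBBBBBBBBBBBBBBBBBBBBBBBBBB..........
144 ++++++++++BBBBBBBBBBBBBBBBBBBBBBBBBBBBBBBBBBBBB..........
146 ++++++++++BBBBBBBBBBBBBBBBBBBBBBBBBBBBBBBBBBBBB...++...++
148 ++++++++++BBBBBBBBBBBBBBB+++++++BBBBBBBBBBBBBBB.+++++++++
150 ++++++++++BBBBBBBBBB+++RRRRRRRRR++++BBBBBBBBBBB++++++++++
152 ++++++++++BBBBBBBB++RRRRRRRRRRRRRR+++GBBBBBBBB+++++++++++
154 ++++++++++BBBBBB+.+RRRRRRRRRRRRRRRR+++GBBBBBBB+++++++++++
156 ++++++++++BBBBB+++RRRRRRRRRRRRRRRRRRR++GBBBBBB+++++++++++
158 ++++++++++BBBBB++RRRRRR++++++++RRRRRRR++GBBBBB+++++++++++
160 ++++++++++BBBBB+RRRR++++++++++++++RRRRR+GBBBBBB++++++++++
162 ++++++++++BBBB++RRR++++++++++++++++RRRR++BBBBBB++++++++++
164 ++++++++++BBBB+RRR++++++######++++++RRR++BBBBBB++++++++++
166 ++++++++++BBBB+RRR+++++########++++++RR+BBBBBBB++++++++++
168 ++++++++++BBBB++RR++++##########+++++RR+BBBBBBB++++++++++
170 ++++++++++BBBBB+RR++++##########++++RR+BBBBBBBB++++++++++
172 ++++++++++BBBBB+RRRR++##########++++R++BBBBBBBB++++++++++
174 ++++++++++BBBBBB+RRRR++########+++R++BBBBB
[... 431 characters left out ...]
+BBBBBB..+++++++++
190 ++++++++++BBBBBB+######+BBBBBBBB+######+BBBBBB...........
192 +++++++++++BBBBBB####+BBBBBBBBBBBB#####BBBBBBB...........
194 ++++++++...BBBBBB###+BBBBBBBBBBBBBB####BBBBBBB...........
196 ++++++.....BBBBBBB##+BBBBBBBBBBBBBB+##+BBBBBBB...........
198 ++++......BBBBBBBB+#+BBBBBBBBBBBBBB+##BBBBBBBB...........
200 ++........BBBBBBBBB+##+BBBBBBBBBB+##+BBBBBBBBB...........
202 ..........BBBBBBBBBB+##############+BBBBBBBBBB...........
204 ..........BBBBBBBBBBBB+++#######++BBBBBBBBBBBB...........
206 .........BBBBBBBBBBBBBBBBBBBBBBBBBBBBBBBBBBBBBB..........
208 .........BBBBBBBBBBBBBBBBBBBBBBBBBBBBBBBBBBBBBB..........
210 .........BBBBBBBBBBBBBBBBBBBBBBBBBBBBBBBBBBBBBB..........
```

The bottom edge is still hidden by the pocket wall, so I lift first and compare again in the air.

Call:
arm_command([
  [[0,0,-0.2],[0,0,0],0.2],
  [[0,0,-0.6],[0,0,0],0.2],
  [[0,0,-1.2],[0,0,0],0.2],
  [[0,0,-1.9],[0,0,0],0.2],
  [[0,0,-2.7],[0,0,0],0.2],
  [[0,0,-3.6],[0,0,0],0.2],
  [[0,0,-4.3],[0,0,0],0.2],
  [[0,0,-4.6],[0,0,0],0.2],
])

```text
t: 22.3
tcp_pos: [0.3187, 0.2048, 0.2402]
tcp_rot: [3.128, -0.467, 0.84]
contact_force: [1.2, -0.2, -1.4]
width: 0.032
finger_force: 14.8
```

Run:
```python
from h import *
s=r.get_state();im=r.camera("wrist")[:,:,::-1].copy();cv2.imwrite("pics/w11.png",im)
print([(y,*im[y,318:330].mean(0).round(0).astype(int)[::-1].tolist()) for y in [*range(192,216,2),*range(250,286,2)]])
q=CC+.069*CY-.1*CX;q[2]=.29;print(move(s["tcp_pos"]+[0,0,.06],down(YC+np.pi/2)),move(q,down(YC+np.pi/2)))
```

```text
[(192, 130, 124, 120), (194, 111, 105, 103), (196, 89, 84, 82), (198, 90, 86, 83), (200, 98, 93, 91), (202, 91, 86, 84), (204, 93, 88, 86), (206, 97, 92, 90), (208, 127, 120, 117), (210, 98, 78, 72), (212, 88, 48, 31), (214, 79, 34, 12), (250, 168, 120, 98), (252, 141, 101, 83), (254, 53, 39, 30), (256, 34, 26, 20), (258, 33, 26, 20), (260, 34, 26, 20), (262, 34, 26, 20), (264, 33, 26, 20), (266, 54, 47, 41), (268, 99, 90, 80), (270, 118, 108, 96), (272, 123, 113, 101), (274, 113, 104, 92), (276, 64, 59, 53), (278, 33, 30, 28), (280, 20, 20, 19), (282, 16, 16, 16), (284, 15, 15, 15)]
(array([ 0.66,  0.01, -1.32]), array([ 1.1 , -3.22, -4.23])) (array([-6.79,  8.85, -4.68]), array([ 1.1 , -3.22, -4.23]))
```

Call:
arm_command([
  [[0.35,0,-0.7],[0,0,0],0.2],
  [[0.7,0,-1.4],[0.15,-0.4,-0.5],0.2],
  [[-0.1,1.0,-1.9],[0.3,-0.8,-1.1],0.2],
  [[-1.0,2.0,-2.3],[0.4,-1.2,-1.7],0.2],
  [[-2.0,3.0,-2.8],[0.5,-1.6,-2.2],0.2],
  [[-2.9,4.0,-3.2],[0.65,-2.0,-2.7],0.2],
  [[-3.8,5.0,-3.6],[0.8,-2.4,-3.2],0.2],
  [[-4.7,6.0,-4.0],[0.9,-2.8,-3.7],0.2],
])

```text
t: 23.15
tcp_pos: [0.3325, -0.0938, 0.2984]
tcp_rot: [3.124, -0.053, 1.366]
contact_force: [1.2, -1.3, -1.5]
width: 0.0318
finger_force: 14.8
```

Run:
```python
from h import *
s=r.get_state();print(s["tcp_pos"])
q=CC+.072*CY;q[2]=.29;print(move(q,down(YC+np.pi/2)))
```

```text
[ 0.33252843 -0.09378027  0.29843812]
(array([-4.03,  4.1 ,  0.07]), array([ 0.14, -0.38, -0.52]))
```

Call:
arm_command([
  [[-0.8,0.8,0],[0.1,-0.2,-0.3],0.2],
  [[-1.6,1.6,0],[0.14,-0.38,-0.52],0.2],
  [[-2.4,2.4,0],[0.14,-0.38,-0.52],0.2],
  [[-3.2,3.2,0],[0.14,-0.38,-0.52],0.2],
  [[-3.7,3.8,0],[0.14,-0.38,-0.52],0.2],
  [[-4.0,4.1,0],[0.14,-0.38,-0.52],0.2],
  [[-4.0,4.1,0],[0.14,-0.38,-0.52],0.2],
  [[-4.0,4.1,0],[0.14,-0.38,-0.52],0.2],
])

```text
t: 23.95
tcp_pos: [0.4591, -0.2801, 0.2925]
tcp_rot: [-3.141, -0.004, 1.437]
contact_force: [-0.6, 0.6, -0.9]
width: 0.0322
finger_force: 14.8
```

Run:
```python
from h import *
s=r.get_state();print(s["tcp_pos"],s["tcp_rot"])
q=CC+.072*CY
for z in(.15,.06):
    q[2]=z;print(move(q,down(YC+np.pi/2)))
```

```text
[ 0.45905271 -0.28009679  0.29248603] [-3.14055586 -0.00361674  1.43658809]
(array([-0.13,  0.06,  3.56]), array([-0.01, -0.03, -0.01]))
(array([-0.14,  0.06,  5.81]), array([-0.01, -0.03, -0.01]))
```

Call:
arm_command([
  [[-0.13,0.06,0.8],[0,-0.03,0],0.2],
  [[-0.13,0.06,1.8],[0,-0.03,0],0.2],
  [[-0.13,0.06,2.8],[0,-0.03,0],0.2],
  [[-0.13,0.06,3.7],[0,-0.03,0],0.2],
  [[-0.13,0.06,4.4],[0,-0.03,0],0.2],
  [[-0.13,0.06,4.8],[0,-0.03,0],0.2],
  [[-0.13,0.06,4.8],[0,-0.03,0],0.2],
  [[-0.13,0.06,4.8],[0,-0.03,0],0.2],
])

```text
t: 24.75
tcp_pos: [0.4615, -0.2853, 0.1021]
tcp_rot: [3.14, 0.002, 1.437]
contact_force: [0.7, 0.5, -0.3]
width: 0.0321
finger_force: 14.8
```

Run:
```python
from h import *
s=r.get_state();m=r.camera_model("wrist");im=r.camera("wrist")[:,:,::-1].copy();cv2.imwrite("pics/w12.png",im)
d=s["tcp_pos"]-CC;print(d@CX,d@CY,d[2])
i=im.astype(int)
for y in range(120,222,3):print(y,"".join("B" if p[0]>p[2]+50 else "G" if p[1]>p[2]+40 else "R" if p[2]>p[0]+25 else "#" if p.sum()<100 else "+" if p.sum()<260 else "." for p in i[y,270:380:2]))
for n,y,z in(("wall out",.094,.032),("wall in",.090,.032),("div",.048,.032),("pad far",.088,.006)):print(n,proj(m,CC+y*CY+[0,0,z]).round(1))
for dd in(.028,.033,.038):print(dd,(hit(m,323,209.5,d[2]-dd)-CC)@CY-.016)
```

```text
0.0010125335747325614 0.07172917244841522 0.10207890168481998
120 .......................................................
123 .......................................................
126 .......................................................
129 +++....................................................
132 ++++++.................................................
135 ++++++++++++++++.......................................
138 ++++++++++++++++++++...................................
141 ++++++++++++++++++++++.................................
144 +++++++++++++++++++++++++..............................
147 +++++++++++++++++++++++++++............................
150 +++++++++++++++++++++++++++++..........................
153 +++++++++++++++++++++++++++++++++......................
156 +++++++++++++++++++++++++++++++++++....................
159 +++++++++++++++++++++++++++++++++++++..................
162 +++++++++++++++++++++++++++++++++++++++++++++++++++++++
165 ++++++++++++++++++++++++++...........++++++++++++++++++
168 +++++++++++++++++++++++++++++......................++++
171 ++++++++++++++
[... 463 characters left out ...]
95 ++++++++++BBBBBBBGGGGGGGGGGGGGGGGGGGGGBBBBBB.........++
198 ++++++++++BBBBBBGGGGGGGGGGGGGGGGGGGGGGBBBBBB.........++
201 ++++++++++BBBBBBGGGGGGGGGGGGGGGGGGGGGGBBBBBB........+++
204 ++++++++++BBBBB+GGGGGGGGGGGGGGGGGGGGGGGBBBBB........+++
207 ++++++++++BBBBBBGGGGGGGGGGGGGGGGGGGGGGBBBBBB.........++
210 ++++++++++BBBBBBGGG+++RRRRR++GGGGGGGGGBBBBBB.........++
213 ++++++++++BBBBBB++RRRRRRRRRRRRR+GGGGGGBBBBBB.........++
216 ++++++++++BBBBB+++RRRRRRRRRRRRRR++GGGBBBBBB+........+++
219 ++++++++++BBBB+...RRRRRRRRRRRRRR+.+BBBBBBBB+........+++
wall out [323.  180.4]
wall in [323.  185.8]
div [323.  240.5]
pad far [323.  181.4]
0.028 0.06834544242529539
0.033 0.0669097975168601
0.038 0.06547415260842482
```

Compared with the pad, the bottle's base sits about 3 mm towards tool −y and about 4 mm towards tool −x, with the teat off the other way: it is tilted about 3.5° in the hand. I turn the tool to set it upright, and check again.

Call:
arm_command([
  [[0,0,0.1],[-0.2,0.05,0],0.2],
  [[0.02,0,0.2],[-0.45,0.15,0],0.2],
  [[0.03,0,0.3],[-0.45,0.15,0],0.2],
  [[0.03,0,0.4],[-0.45,0.15,0],0.2],
  [[0.03,0,0.5],[-0.45,0.15,0],0.2],
  [[0.03,0,0.5],[-0.45,0.15,0],0.2],
  [[0.03,0,0.5],[-0.45,0.15,0],0.2],
  [[0.03,0,0.5],[-0.45,0.15,0],0.2],
])

```text
t: 25.6
tcp_pos: [0.4621, -0.2851, 0.081]
tcp_rot: [3.078, -0.019, 1.437]
contact_force: [0.7, 1.1, -0.3]
width: 0.032
finger_force: 14.8
```

Run:
```python
from h import *
s=r.get_state();m=r.camera_model("wrist");im=r.camera("wrist")[:,:,::-1].copy();cv2.imwrite("pics/w13.png",im)
d=s["tcp_pos"]-CC;print(d@CX,d@CY,d[2],s["tcp_rot"])
i=im.astype(int)
for y in [*range(186,236,3),262,274,286,298]:print(y,"".join("B" if p[0]>p[2]+50 else "G" if p[1]>p[2]+40 else "R" if p[2]>p[0]+25 else "#" if p.sum()<100 else "+" if p.sum()<260 else "." for p in i[y,270:380:2]))
zb=d[2]-.033;b=CC+.069*CY+[0,0,zb]
print("expected upright bottle centred: bottom L/R",proj(m,b-.016*CX),proj(m,b+.016*CX),"near",proj(m,b+.016*CY),"collar top",proj(m,b+[0,0,.077]),"tip",proj(m,b+[0,0,.102]))
for x,y in((-.021,.09),(.021,.09)):print("cell",proj(m,CC+x*CX+y*CY+[0,0,.032]).round(1))
```

```text
0.0015595953828933993 0.07206456263807656 0.08098791156763344 [ 3.07814501 -0.01892019  1.4373906 ]
186 ++++++BBBBBBBBBB+..............BBBBBBBB++++............
189 ++++BBBBBBBBBBBBBBBBB++.+++BBBBBBBBBBBBBBBBB+++++++....
192 ++++BBBBBBBBBBBBBBBBBBBBBBBBBBBBBBBBBBBBBBBB+++++++++++
195 ++++BBBBBBBBBBBBBBBBBBBBBBBBBBBBBBBBBBBBBBBB+++++++++++
198 ++++BBBBBBBBBBBBBBBBBBBBBBBBBBBBBBBBBBBBBBBB+++++++++++
201 ++++BBBBBBBBBBBBBBBBBBBBBBBBBBBBBBBBBBBBBBB...+++++++++
204 ++++++BBBBBBGGGGGGGGGGGGGGGGGGGGGGGBBBBBBB....+++++++++
207 ++++++BBBBBBGGGGGGGGGGGGGGGGGGGGGGGBBBBBBBB...+++++++++
210 ++++++BBBBBGGGGGGGG+++RRRRR++GGGGGGGBBBBBBB...+++++++++
213 ++++++BBBBBGGGGGG+RRRRRRRRRRRRR+GGGGBBBBBBB...+++++++++
216 ++++++BBBBBGGGG+++RRRRRRRRRRRRRR++GGBBBBBB...++++++++++
219 ++++++BBBBBGGG+...RRRRRRRRRRRRRR+.++BBBBBBB...+++++++++
222 ++++++BBBBBBG+....RRRRRRRRRRRRRRR..+BBBBBBB...+++++++++
225 ++++++BBBBBB+.....RRRRRRRRRRRRRRR+.++BBBBBB...+++++++++
228 ++++++BBBBBB......RRRRRRRRRRRRRRRR...+BBBB....+++++++++
231 ++++++BBB+........+RRRRRRRRRRRRRRR+.R+BBBB....+++++++++
234 +++++......+.......RRRRRRRRRRRRRRRR+.R+BBB++......+++++
262 .......+####RRRRRRR###################+RRRR####+.......
274 .....+#####BRRRR+####++++++++++++++++++##RR#####+......
286 ....+#####BBBB+RR#+++++##############+++++..+#####+....
298 ..+#####+BBBBBBBBBB+++++###############BBB...+#####+...
expected upright bottle centred: bottom L/R [293.64984242 232.77180749] [343.9619001  231.69789929] near [318.7915708  207.85446208] collar top [328.09408317 289.56012583] tip [333.37186764 322.38240025]
cell [285.8 195. ]
cell [348.9 194.1]
```

Now the bottle's base is centred (318,209 against 319,208 expected) and its axis upright (ring at 329 against 328). I go straight down.

Run:
```python
from h import *
s=r.get_state();R=Ro.from_euler("xyz",s["tcp_rot"]);print(move(s["tcp_pos"]-[0,0,.034],R),move(s["tcp_pos"]-[0,0,.04],R))
```

```text
(array([-0.02, -0.05,  0.85]), array([0., 0., 0.])) (array([-0.02, -0.06,  1.  ]), array([0., 0., 0.]))
```

Call:
arm_command([
  [[0,-0.01,0.15],[0,0,0],0.2],
  [[-0.01,-0.02,0.3],[0,0,0],0.2],
  [[-0.01,-0.03,0.45],[0,0,0],0.2],
  [[-0.01,-0.04,0.6],[0,0,0],0.2],
  [[-0.02,-0.05,0.72],[0,0,0],0.2],
  [[-0.02,-0.05,0.8],[0,0,0],0.2],
  [[-0.02,-0.05,0.85],[0,0,0],0.2],
  [[-0.02,-0.05,0.85],[0,0,0],0.2],
])

```text
t: 26.45
tcp_pos: [0.4616, -0.285, 0.0475]
tcp_rot: [3.079, -0.019, 1.437]
contact_force: [-2.2, 0.4, 3.9]
width: 0.0325
finger_force: 14.9
```

Call:
arm_command([
  [[0,0,0.03],[0,0,0],0.2],
  [[0,0,0.05],[0,0,0],0.2],
  [[0,0,0.07],[0,0,0],0.2],
  [[0,0,0.08],[0,0,0],0.2],
  [[0,-0.01,0.09],[0,0,0],0.2],
  [[0,-0.01,0.1],[0,0,0],0.2],
  [[0,-0.01,0.1],[0,0,0],0.2],
  [[0,-0.01,0.1],[0,0,0],0.2],
])

```text
t: 27.25
tcp_pos: [0.4608, -0.2845, 0.0462]
tcp_rot: [3.079, -0.019, 1.438]
contact_force: [-7.3, 5.1, 24.8]
width: 0.0322
finger_force: 15.5
```

Contact came at 47.5 mm, so the bottle stands on the pad. I relieve the press, then release.

Call:
arm_command([
  [[0,0,-0.05],[0,0,0],0.2],
  [[0,0,-0.08],[0,0,0],0.2],
  [[0,0,-0.08],[0,0,0],0.2],
  [[0,0,-0.08],[0,0,0],0.2],
  [[0,0,-0.08],[0,0,0],0.2],
  [[0,0,-0.08],[0,0,0],0.2],
  [[0,0,-0.08],[0,0,0],0.2],
  [[0,0,-0.08],[0,0,0],0.2],
])

```text
t: 28.05
tcp_pos: [0.4621, -0.2853, 0.0464]
tcp_rot: [3.077, -0.019, 1.437]
contact_force: [-0.7, 1.1, 6.4]
width: 0.0322
finger_force: 15.0
```

Run:
```python
from h import *
s=r.get_state();m=r.camera_model("wrist");im=r.camera("wrist")[:,:,::-1].copy();cv2.imwrite("pics/w14.png",im)
d=s["tcp_pos"]-CC;print(d@CX,d@CY,d[2])
i=im.astype(int)
for y in [*range(186,240,3),262,274,286,298]:print(y,"".join("B" if p[0]>p[2]+50 else "G" if p[1]>p[2]+40 else "R" if p[2]>p[0]+25 else "#" if p.sum()<100 else "+" if p.sum()<260 else "." for p in i[y,270:380:2]))
b=CC+.069*CY+[0,0,.006]
print("collar top",proj(m,b+[0,0,.077]),"near",proj(m,b+.016*CY))
for x,y in((-.021,.09),(.021,.09),(0,.048)):print("cell",proj(m,CC+x*CX+y*CY+[0,0,.032]).round(1))
```

```text
0.0016243164738958434 0.0718499533602211 0.04641242772490044
186 ++++++++++++++++++++++.................................
189 +++++++++++++++++++++++................................
192 +++++BBBBBBBBBBB+++++.++++++...........................
195 +++++BBBBBBBBBBB+................+B+++.................
198 ++++BBBBBBBBBBBBB+..............++BBBBBBBBBB+++++......
201 ++BBBBBBBBBBBBBBBBBBBBBBBBBBBBBBBBBBBBBBBBBBBBBBB+++++.
204 ++BBBBBBBBBBBBBBBBBBBBBBBBBBBBBBBBBBBBBBBBBBBBBB+++++++
207 ++BBBBBBBBBBBBBBBBBBBBBBBBBBBBBBBBBBBBBBBBBBBBBB+++++++
210 ++BBBBBBBBBBBBBBBBBBBBBBBBBBBBBBBBBBBBBBBBBBBBBB...++++
213 ++BBBBBBBBBBBBBBBBBBBBBBBBBBBBBBBBBBBBBBBBBBBBBB....+++
216 +++BBBBBBBBBBBBB+++++++++++++++++++GGGBBBBBBBBB.....+++
219 ++++BBBBBBBGGGG+..+RRRRRRRRRRRRRR..+GGBBBBBBBBB.....+++
222 ++++BBBBBBGGGG+...+RRRRRRRRRRRRRR+.++GBBBBBBBBB.....+++
225 ++++BBBBBBGGG+.....RRRRRRRRRRRRRRR..++GBBBBBBBB.....+++
228 ++++BBBBBBGG+......RRRRRRRRRRRRRRR+..+GBBBBBBBB.....+++
231 ++++BBBBB++G.......RRRRRRRRRRRRRRRR..R+BBBB+.B+.....+++
234 +++++......+.......RRRRRRRRRRRRRRRR+.R.BBB++.......++++
237 ..........+#+.....+RRRRRRRRRRRRRRRR+..R+BB#+..........+
262 .......+####RRRRRR+###################RRRRR####........
274 .....+#####+RRRR####+++++++++++++++++++#+RR#####+......
286 ....+#####BBBBRR++++++##############++++++BB######+....
298 ..+######BBBBB.RRR+++++###############++BBBBBB#####+...
collar top [326.7042918  281.23617492] near [318.01956933 204.62441248]
cell [283.2 207.8]
cell [356.8 206.5]
cell [320.5 275. ]
```

Call:
arm_command([
  [[0,0,0],[0,0,0],0.37],
  [[0,0,0],[0,0,0],0.42],
  [[0,0,0],[0,0,0],0.5],
  [[0,0,-0.05],[0,0,0],0.55],
  [[0,0.01,-0.2],[0,0,0],0.55],
  [[0.01,0.03,-0.5],[0,0,0],0.55],
  [[0.02,0.06,-0.9],[0,0,0],0.55],
  [[0.03,0.08,-1.4],[0,0,0],0.55],
])

```text
t: 28.9
tcp_pos: [0.4612, -0.2848, 0.1032]
tcp_rot: [3.079, -0.019, 1.437]
contact_force: [0.5, -0.2, 0.4]
width: 0.0516
finger_force: 0.0
```

Call:
arm_command([
  [[0.02,0.03,-0.6],[0,0,0],0.55],
  [[0.03,0.08,-1.3],[0,0,0],0.55],
  [[0.05,0.14,-2.2],[0.2,0,0],0.4],
  [[0.05,0.14,-3.2],[0.4,-0.1,0],0.2],
  [[0.05,0.14,-4.2],[0.4,-0.1,0],0],
  [[0.05,0.14,-5.0],[0.4,-0.1,0],0],
  [[0.05,0.14,-5.5],[0.4,-0.1,0],0],
  [[0.05,0.14,-5.5],[0.4,-0.1,0],0],
])

```text
t: 29.7
tcp_pos: [0.4537, -0.2869, 0.3264]
tcp_rot: [3.127, -0.001, 1.437]
contact_force: [0.1, 0.0, -0.2]
width: 0.0072
finger_force: 0.0
```

Run:
```python
from h import *
s=r.get_state();m=r.camera_model("wrist");im=r.camera("wrist")[:,:,::-1].copy();cv2.imwrite("pics/w15.png",im)
print(s["tcp_pos"],s["width"],s["joint_pos"].round(2))
for y in(.069,-.023):
    b=CC+y*CY;print(y,[proj(m,b+[0,0,h]).round(1) for h in(.006,.076,.108)])
i=im.astype(int);x0,y0=proj(m,CC+.069*CY+[0,0,.076]).astype(int)
for y in range(y0-40,y0+100,3):
    if 0<=y<400:print(y,"".join("B" if p[0]>p[2]+50 else "G" if p[1]>p[2]+40 else "R" if p[2]>p[0]+25 else "#" if p.sum()<100 else "+" if p.sum()<260 else "." for p in i[y,x0-40:x0+40:2]))
print(x0)
```

```text
[ 0.45370798 -0.28688531  0.32641831] 0.007220471849319484 [-0.7   0.17  1.36  0.01  1.6  -0.56]
0.069 [array([325.4, 161.9]), array([326.5, 170.1]), array([327.1, 174.7])]
-0.023 [array([325.4, 223.6]), array([326.4, 240.5]), array([327., 250.])]
130 +++++...................................
133 ++++++++................................
136 +++++++++++.............................
139 +++++++++++++....++.....................
142 +++++++++++++++..+......................
145 ++++++++++++BBBB+.......BBBBB...........
148 ++++++++++BBBBBBBBBBBBBBBBBBBBB+++++....
151 ++++++++++BBBBBBBBBBBBBBBBBBBB++++++....
154 +++++++++++BBBBG++++++++GBBBBB++++++....
157 +++++++++++BBBG++RRRRRRR+GBBB+++++++....
160 +++++++++++BBB+.RRRRRRRRR++BB+++++++....
163 +++++++++++BBB+RRRR++++RRR+BB+++++++....
166 +++++++++++BBB+RR+++++++RRRBB+++++++....
169 +++++++++++BBB+R++++##+..RR+B+++++++....
172 +++++++++++BBB+R+++####+RRR+B+++++++....
175 +++++++++++BBBBR+++####+RRRBB+++++++....
178 +++++++++++BBBBRRR+####+RR+BB+++++++....
181 +++++++++++BBBBB++++++++BBBBB+++++++....
184 +++++++++++BBBBBBB+++++BBBBBB+++++++..
[... 566 characters left out ...]
RRRR.RGBBB...........
226 ...........BB+.RRRRRRRRRRGBBB...........
229 ...........BBBRRRRRRRRRRR+BBB...........
232 ...........BB.RRR###+##R..BBB...........
235 ..............+##..RR.++................
238 ..............+#..+##+.#................
241 ..............++.+######................
244 ..............+#.+######+...............
247 ..............###+######+...............
250 ..............##########+...............
253 .............+##########+...............
256 .............+###BBBBB+#+...............
259 .............+###BBBBB+#+...............
262 .............+##########+...............
265 .............+##+########...............
268 .............+#+BBBBBBB##+..............
326
```

Both bottles stand upright in their cells: teat a is at (327,174) as predicted, and teat b at (327,245). Next is the handle. I'll grasp the grip's middle, check the lamp clearance and work out the arc.

Run:
```python
from h import *
m=r.camera_model("top");print("lamp base",hit(m,422,135,.01),hit(m,407,135,.01), "pole top if z .4",hit(m,440,75,.4))
s=r.get_state();R=down(YC+np.pi/2)
m=r.camera_model("wrist");im=cv2.imread("pics/w15.png").astype(int)
for y in(.04,0,-.04):
    g=CC+.1091*CX+y*CY+[0,0,.087];u,v=proj(m,g);row=im[int(round(v)),int(u)-14:int(u)+15].sum(1);k=np.where(row<150)[0];print(y,u.round(1),v.round(1),"dark cols",(int(u)-14+k[[0,-1]]) if len(k) else row)
def P(a):return CC+.126*np.cos(np.pi/6+a)*CX+np.array([0,0,.024+.126*np.sin(np.pi/6+a)-.0188])
q=P(0)
print(q,move(q+[0,0,.09],R),move(q,R))
for a in np.linspace(0,1.09,9):d=P(a)-P(0);print(a.round(2),(d@CY/.04).round(2),(d@CX/.04).round(2),(-d[2]/.04).round(2))
```

```text
lamp base [ 0.72834269 -0.48237239  0.01      ] [ 0.73864565 -0.41989444  0.01      ] pole top if z .4 [ 0.73560214 -0.47602998  0.4       ]
0.04 417.3 196.1 dark cols [403 411]
0 415.2 227.3 dark cols [401 409]
-0.04 413.1 256.9 dark cols [399 407]
[ 0.55916065 -0.37073171  0.0682    ] (array([-1.75,  2.87,  4.17]), array([ 0.08, -0.02, -0.01])) (array([-1.76,  2.84,  6.42]), array([ 0.08, -0.02, -0.01]))
0.0 0.0 0.0 -0.0
0.14 0.0 -0.24 -0.36
0.27 0.0 -0.52 -0.68
0.41 0.0 -0.85 -0.95
0.55 -0.0 -1.21 -1.19
0.68 -0.0 -1.6 -1.37
0.82 -0.0 -2.01 -1.49
0.95 -0.0 -2.43 -1.56
1.09 -0.0 -2.86 -1.57
```

Call:
arm_command([
  [[-0.4,0.7,0.5],[0.08,0,0],0.3],
  [[-0.8,1.4,1.2],[0.08,0,0],0.5],
  [[-1.2,2.1,2.0],[0.08,0,0],0.5],
  [[-1.6,2.7,2.8],[0.08,0,0],0.5],
  [[-1.75,2.85,3.5],[0.08,0,0],0.5],
  [[-1.75,2.85,3.6],[0.08,0,0],0.5],
  [[-1.75,2.85,3.6],[0.08,0,0],0.5],
  [[-1.75,2.85,3.6],[0.08,0,0],0.5],
])

```text
t: 30.55
tcp_pos: [0.5574, -0.3698, 0.1799]
tcp_rot: [-3.139, -0.005, 1.437]
contact_force: [0.8, -0.3, 0.0]
width: 0.0467
finger_force: 0.0
```

Run:
```python
from h import *
s=r.get_state();R=down(YC+np.pi/2);m=r.camera_model("wrist");im=r.camera("wrist")[:,:,::-1].astype(int);cv2.imwrite("pics/w16.png",im)
print(s["tcp_pos"],s["tcp_rot"],s["width"])
for y in(.05,.03,.01,-.01):
    g=CC+.1091*CX+y*CY+[0,0,.087];u,v=proj(m,g);row=im[int(round(v)),int(u)-24:int(u)+25].sum(1)
    print(y,u.round(1),v.round(1),"".join("#" if x<150 else "+" if x<260 else "." for x in row))
q=CC+.1091*CX+[0,0,.0682];print(move(q,R))
```

```text
[ 0.5574045  -0.36978371  0.17987618] [-3.13905678 -0.00454661  1.43668028] 0.04670547206099809
0.05 327.2 140.5 ###########+.....................................
0.03 327.1 166.5 ############+++++++++++++++++++++++++++++++++++++
0.01 327.1 191.6 ############+++++++++++++++++++++++++++++++++++..
-0.01 327.1 215.9 ############+++++++.......++++++++++++++++++++...
(array([-0.02,  0.04,  2.81]), array([-0.01, -0.03, -0.01]))[ WARN:0@0.897] global loadsave.cpp:1063 imwrite_ Unsupported depth image for selected encoder is fallbacked to CV_8U.
```

The grip shows nearer and higher than the 0-stop pose: three views agree on about x 93 mm and z 110 mm (radius 127 mm, as given). I measure it exactly.

Run:
```python
from h import *
from scipy.optimize import least_squares as L
s=r.get_state();R=down(YC+np.pi/2);m=r.camera_model("wrist");im=cv2.imread("pics/w16.png").astype(int)
for v in(150,170,190):
    row=im[v,280:330].sum(1);print(v,"".join("#" if x<150 else "+" if x<260 else "." for x in row))
    k=280+np.where(row<150)[0]
c4=__import__("pickle").load(open("w4.pkl","rb"));i4=cv2.imread("pics/w4.png").astype(int)
row=i4[163,480:540].sum(1);print("w4","".join("#" if x<150 else "+" if x<260 else "." for x in row));k4=480+np.where(row<150)[0];u4=(k4[0]+k4[-1])/2
u=(k[0]+k[-1])/2
def f(p):
    x,z=p;e=[]
    for mm,uu,v in((m,u,190),(c4,u4,163)):
        g=L(lambda y:proj(mm,CC+x*CX+y[0]*CY+[0,0,z])[1]-v,[0.]).x[0]
        e.append(proj(mm,CC+x*CX+g*CY+[0,0,z])[0]-uu)
    return e
q=L(f,[.1,.1]);x,z=q.x;print(u,u4,q.x,q.fun,np.hypot(x,z-.024),np.degrees(np.arctan2(z-.024,x)))
```

```text
150 ++++++++++++++++###################+++++++++++++..
170 ++++++++++++++++###################+++++++++++++++
190 +++++++++++++++++##################+++++++++++++++
w4 ......................+############+........................
305.5 508.5 [0.09356147 0.10822758] [-5.68434189e-14  0.00000000e+00] 0.1258889718462852 41.99474183809293
```

Run:
```python
from h import *
R=down(YC+np.pi/2);q=CC+.0936*CX+[0,0,.0894];print(move(q,R))
P=lambda a:.126*np.array([np.cos(np.radians(a)),np.sin(np.radians(a))])
for a in range(42,93,3):print(a,((P(a)-P(42))/.04*[1,-1]).round(2))
```

```text
(array([-0.02, -0.35,  2.28]), array([-0.01, -0.03, -0.01]))
42 [ 0. -0.]
45 [-0.11 -0.12]
48 [-0.23 -0.23]
51 [-0.36 -0.34]
54 [-0.49 -0.44]
57 [-0.63 -0.53]
60 [-0.77 -0.62]
63 [-0.91 -0.7 ]
66 [-1.06 -0.77]
69 [-1.21 -0.83]
72 [-1.37 -0.89]
75 [-1.53 -0.93]
78 [-1.69 -0.97]
81 [-1.85 -1.  ]
84 [-2.01 -1.02]
87 [-2.18 -1.04]
90 [-2.34 -1.04]
```

Call:
arm_command([
  [[0,-0.2,0.1],[0,0,0],0.5],
  [[0,-0.35,0.4],[0,-0.03,0],0.5],
  [[0,-0.35,0.8],[0,-0.03,0],0.5],
  [[0,-0.35,1.3],[0,-0.03,0],0.5],
  [[0,-0.35,1.8],[0,-0.03,0],0.5],
  [[0,-0.35,2.15],[0,-0.03,0],0.5],
  [[0,-0.35,2.28],[0,-0.03,0],0.5],
  [[0,-0.35,2.28],[0,-0.03,0],0.5],
], newtons=10)

```text
t: 31.4
tcp_pos: [0.5429, -0.3675, 0.0874]
tcp_rot: [-3.137, -0.001, 1.437]
contact_force: [-0.5, -0.3, 0.4]
width: 0.0471
finger_force: 0.0
```

Call:
arm_command([
  [[0,0,0],[0,0,0],0.3],
  [[0,0,0],[0,0,0],0.2],
  [[0,0,0],[0,0,0],0.1],
  [[0,0,0],[0,0,0],0.05],
  [[0,0,0],[0,0,0],0.05],
  [[0,0,0],[0,0,0],0.05],
  [[0,0,0],[0,0,0],0.05],
  [[0,0,0],[0,0,0],0.05],
], newtons=10)

```text
t: 32.2
tcp_pos: [0.544, -0.3679, 0.0878]
tcp_rot: [-3.139, -0.0, 1.437]
contact_force: [2.3, -0.8, 2.4]
width: 0.0136
finger_force: 10.0
```

Grip held (13.6 mm). I swing it along the arc.

Call:
arm_command([
  [[0,-0.11,-0.12],[0,0,0],0.05],
  [[0,-0.23,-0.23],[0,0,0],0.05],
  [[0,-0.36,-0.34],[0,0,0],0.05],
  [[0,-0.49,-0.44],[0,0,0],0.05],
  [[0,-0.63,-0.53],[0,0,0],0.05],
  [[0,-0.77,-0.62],[0,0,0],0.05],
  [[0,-0.91,-0.7],[0,0,0],0.05],
  [[0,-1.06,-0.77],[0,0,0],0.05],
])

```text
t: 33.0
tcp_pos: [0.5033, -0.3623, 0.1205]
tcp_rot: [3.139, 0.0, 1.436]
contact_force: [6.0, 1.0, 4.8]
width: 0.0138
finger_force: 10.0
```

Call:
arm_command([
  [[0,-0.15,-0.06],[0,0,0],0.05],
  [[0,-0.31,-0.12],[0,0,0],0.05],
  [[0,-0.47,-0.16],[0,0,0],0.05],
  [[0,-0.63,-0.2],[0,0,0],0.05],
  [[0,-0.79,-0.23],[0,0,0],0.05],
  [[0,-0.95,-0.25],[0,0,0],0.05],
  [[0,-1.12,-0.27],[0,0,0],0.05],
  [[0,-1.2,-0.27],[0,0,0],0.05],
])

```text
t: 33.8
tcp_pos: [0.4526, -0.3554, 0.1294]
tcp_rot: [-3.137, -0.001, 1.436]
contact_force: [3.1, 0.8, 3.2]
width: 0.0138
finger_force: 10.0
```

Run:
```python
from h import *
s=r.get_state();d=s["tcp_pos"]-CC;print(d@CX,d@CY,d[2]+.0188,s["contact_force"].round(1),s["width"])
```

```text
0.0014931156122943308 0.0011414344534952585 0.14817865573048108 [3.1 0.8 3.2] 0.013762997773487655
```

Call:
arm_command([
  [[0,-0.03,0],[0,0,0],0.05],
  [[0,-0.06,0],[0,0,0],0.05],
  [[0,-0.09,0],[0,0,0],0.05],
  [[0,-0.12,0],[0,0,0],0.05],
  [[0,-0.12,0],[0,0,0],0.05],
  [[0,-0.12,0],[0,0,0],0.05],
  [[0,-0.12,0],[0,0,0],0.05],
  [[0,-0.12,0],[0,0,0],0.05],
])

```text
t: 34.6
tcp_pos: [0.4515, -0.3553, 0.1294]
tcp_rot: [3.141, -0.001, 1.436]
contact_force: [7.6, 1.7, 1.7]
width: 0.0136
finger_force: 10.0
```

Call:
arm_command([
  [[0,-0.05,0],[0,0,0],0.05],
  [[0,-0.1,0],[0,0,0],0.05],
  [[0,-0.1,0],[0,0,0],0.05],
  [[0,-0.1,0],[0,0,0],0.05],
  [[0,-0.1,0],[0,0,0],0.05],
  [[0,-0.05,0],[0,0,0],0.05],
  [[0,0.03,0],[0,0,0],0.05],
  [[0,0.08,0],[0,0,0],0.05],
])

```text
t: 35.4
tcp_pos: [0.4515, -0.3552, 0.1292]
tcp_rot: [-3.135, -0.001, 1.438]
contact_force: [-2.5, 1.3, 6.9]
width: 0.0138
finger_force: 10.0
```

At the stop. I let go and rise.

Call:
arm_command([
  [[0,0,0],[0,0,0],0.25],
  [[0,0,0],[0,0,0],0.4],
  [[0,0,0],[0,0,0],0.4],
  [[0,0,-0.1],[0,0,0],0.4],
  [[0,0,-0.5],[0,0,0],0.4],
  [[0,0,-1.2],[0,0,0],0.4],
  [[0,0,-2.2],[0,0,0],0.4],
  [[0,0,-3.2],[0,0,0],0.4],
])

```text
t: 36.2
tcp_pos: [0.452, -0.3552, 0.2583]
tcp_rot: [-3.136, -0.002, 1.436]
contact_force: [0.8, -1.1, 1.3]
width: 0.038
finger_force: 0.0
```

Call:
arm_command([
  [[-0.2,-0.5,-0.3],[0,0,0],0.4],
  [[-0.2,-1.5,-0.5],[0,0,0],0.4],
  [[-0.2,-2.5,-0.5],[0,0,0],0.4],
  [[-0.2,-3,-0.5],[0,0,0],0.4],
  [[-0.2,-3,-0.5],[0,0,0],0.4],
  [[-0.2,-3,-0.5],[0,0,0],0.4],
  [[-0.2,-3,-0.5],[0,0,0],0.4],
  [[-0.2,-3,-0.5],[0,0,0],0.4],
])

```text
t: 37.0
tcp_pos: [0.3339, -0.3477, 0.2774]
tcp_rot: [-3.138, -0.002, 1.438]
contact_force: [-0.5, 0.5, -0.6]
width: 0.0373
finger_force: 0.0
```

Run:
```python
from h import *
s=r.get_state();m=r.camera_model("wrist");im=r.camera("wrist")[:,:,::-1];cv2.imwrite("pics/w17.png",im);i=im.astype(int)
print(s["t"],s["tcp_pos"].round(3))
for n,p in(("grip",CC+[0,0,.15]),("teat a",CC+.069*CY+[0,0,.108]),("teat b",CC-.019*CY+[0,0,.108]),("loupe",CC-.069*CY+[0,0,.038]),("tin",CC+.023*CY+[0,0,.016])):print(n,proj(m,p).round(1))
u,v=proj(m,CC+[0,0,.15]).astype(int)
for y in range(max(v-120,0),min(v+130,400),5):print(y,"".join("B" if p[0]>p[2]+50 else "G" if p[1]>p[2]+40 else "R" if p[2]>p[0]+25 else "#" if p.sum()<100 else "+" if p.sum()<260 else "." for p in i[y,u-80:u+60:2]))
print(u)
```

```text
37.0 [ 0.334 -0.348  0.277]
grip [456.  185.4]
teat a [446.4 106.4]
teat b [439.7 195.1]
loupe [418.9 221. ]
tin [419.1 145. ]
65 ........................................+++...........................
70 .................................++++++++++...........................
75 ..........................+++++++++...................................
80 ..................++++++++............................................
85 ..............BBBBBBB++BB....BBBB..B..................................
90 ...........+BBBBBBBBBBBBBBBBBBBBBBBBB.................................
95 ...........+BBBBB+GGGGG+++++RRR++BBB..................................
100 ...........+BBBBGG+...+RRRR+#++.R..B..................................
105 ...........+BBBB+....RRRR+#+++######+.................................
110 ...........+BBBB.....RRRR#+.+########+................................
115 ...........+BBBB+....RRRR##+++##++#+..................................
120 ...........+BBBBB++.RRRRRRRRRR+RR.B...................................
125 ...........+BBBBBBBBBBBBBBBBBBBBBBB....+##+++++.......................
130 .
[... 2073 characters left out ...]
.....................
270 ............R..............+++........................................
275 .............................+++.....................................+
280 +...............+++++++++++++#####++++++#####################++..+++++
285 +...............###############################################+......
290 #+.............+#################################################+++++
295 ##+............+####################################################++
300 ###+...........+#RRR##################################################
305 ###+...........RRRRRR+################################################
310 ###+...........RRRRRRR+###############################################
456
```

The grip is at column 456, exactly the upright prediction. Both bottles, the loupe and the tin are in place, and the robot is clear.

```bash
python3 -c "
from cell import r
print(r.sign_off())"
```

```text
the job is handed in; nothing more can be done
None
```

The job is handed in at 37 s of the 72 s allowed: both amber bottles stand upright on the green pads, and the handle was swung up to its upright stop. The loupe and tin are still in their cells; I never moved near the tape roll or grey screwdriver but took no final picture of them.

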